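# Count a casting charge from the ingot tray

### The job

Count out one casting charge: pick up the blue counting tray by its black post and tip it over the yellow cup so that only the front row of three alloy ingots rolls out into the cup, without the fingers touching any ingot, while the other six stay in the tray. Then put the tray flat on the table in its dark steel dock and push it fully home, mouth against the stop wall, so that nothing more can roll out, and let go. Leave the cup standing upright on the table, and do not disturb the tooth model or the dropper bottle.

Things in the scene. Friction and masses are not known exactly. Their poses are not given: they have to be found in the camera images.
- tray: The blue counting tray, 87 x 56 mm, side walls 16 mm high, loose, 0.2 kg. Origin: on its underside, mid-width; x points to the open mouth (42 mm ahead), rear wall 45 mm behind, z up. Floor top at z = 4 mm. Nine ingots lie across it in three rows, free to roll along x: rows at x = 14, 0 and -14 mm. A rib 2.5 mm high stands ahead of the middle row and one ahead of the rear row.
- tray_grip (a point): Where to hold the tray: on its black upright post, 20 mm (tray x) by 14 mm (tray y), which stands at tray x = -32 mm, y = 0 and reaches from z = 14 to 62 mm; this point is at z = 47 mm. Take it from above, fingertips above tray z = 18 mm.
- tray_crest (a point): Crest ahead of the front row, at tray x = 27, z = 7 mm: the floor rises to it at 20 degrees, then falls at 15 degrees to the mouth. Tipped mouth down, the front row rolls over the crest beyond about 20 degrees of tilt (30 to 40 is sure); the ribs hold the other rows up to about 55 degrees if moved smoothly. Jerky carrying can roll ingots out.
- tray_mouth (a point): Middle of the tray's pouring edge: tray x = 42 mm, z = 3 mm; the mouth is 50 mm wide inside, 56 mm over the walls.
- cup: The yellow plastic cup, loose and light (0.05 kg), 97 mm high, 88 mm across its rim outside (about 80 inside), 64 mm across its foot. Origin: centre of its underside.
- dock: The tray's parking dock, a dark steel bracket fixed to the table: a stop wall and two guide rails 12 mm high, 62 mm apart inside (3 mm of play each side of the tray), no floor. Origin: on the table, where the tray's origin lies when the tray is fully home, with the tray's x axis along the dock's. x points to the stop wall; the rails run back to x = -24 mm, then flare to 80 mm apart at -43 mm.
- dock_stop (a point): On the inner face of the dock's stop wall (24 mm high, 42 mm from the dock's origin along its x), 8 mm above the table; the mouth end of the tray's walls rests against it when home.
- sawn_model: bystander: a pale gypsum tooth model on a blue base, 63 x 70 x 40 mm, loose; origin at the centre of its underside.
- dropper: bystander: a small dropper bottle with grey nozzle, 35 mm across, 100 mm high, loose; origin at the centre of its underside.
- ingot_1a: bright steel-coloured casting-alloy ingot, a cylinder 10 mm across and 15 mm long, 10 g, front row of the tray, left (+y) place seen along the tray's x; origin at its centre, y along its axis.
- ingot_1b: bright steel-coloured casting-alloy ingot, a cylinder 10 mm across and 15 mm long, 10 g, front row of the tray, middle place seen along the tray's x; origin at its centre, y along its axis.
- ingot_1c: bright steel-coloured casting-alloy ingot, a cylinder 10 mm across and 15 mm long, 10 g, front row of the tray, right (-y) place seen along the tray's x; origin at its centre, y along its axis.
- ingot_2a: bright steel-coloured casting-alloy ingot, a cylinder 10 mm across and 15 mm long, 10 g, middle row of the tray, left (+y) place seen along the tray's x; origin at its centre, y along its axis.
- ingot_2b: bright steel-coloured casting-alloy ingot, a cylinder 10 mm across and 15 mm long, 10 g, middle row of the tray, middle place seen along the tray's x; origin at its centre, y along its axis.
- ingot_2c: bright steel-coloured casting-alloy ingot, a cylinder 10 mm across and 15 mm long, 10 g, middle row of the tray, right (-y) place seen along the tray's x; origin at its centre, y along its axis.
- ingot_3a: bright steel-coloured casting-alloy ingot, a cylinder 10 mm across and 15 mm long, 10 g, rear row of the tray, left (+y) place seen along the tray's x; origin at its centre, y along its axis.
- ingot_3b: bright steel-coloured casting-alloy ingot, a cylinder 10 mm across and 15 mm long, 10 g, rear row of the tray, middle place seen along the tray's x; origin at its centre, y along its axis.
- ingot_3c: bright steel-coloured casting-alloy ingot, a cylinder 10 mm across and 15 mm long, 10 g, rear row of the tray, right (-y) place seen along the tray's x; origin at its centre, y along its axis.

How it is judged:
On the way:
1. the three front-row ingots are in the cup, the other six still in the tray (horizontal distance between each of ingot_1a, ingot_1b, ingot_1c and cup below 0.04 m and z of ingot_1a in the frame of cup between 0 and 0.09 m and z of ingot_1b in the frame of cup between 0 and 0.09 m and z of ingot_1c in the frame of cup between 0 and 0.09 m and x of ingot_2a in the frame of tray between -0.022 and 0.028 m and y of ingot_2a in the frame of tray between -0.025 and 0.025 m and z of ingot_2a in the frame of tray between 0 and 0.025 m and x of ingot_2b in the frame of tray between -0.022 and 0.028 m and y of ingot_2b in the frame of tray between -0.025 and 0.025 m and z of ingot_2b in the frame of tray between 0 and 0.025 m and x of ingot_2c in the frame of tray between -0.022 and 0.028 m and y of ingot_2c in the frame of tray between -0.025 and 0.025 m and z of ingot_2c in the frame of tray between 0 and 0.025 m and x of ingot_3a in the frame of tray between -0.022 and 0.028 m and y of ingot_3a in the frame of tray between -0.025 and 0.025 m and z of ingot_3a in the frame of tray between 0 and 0.025 m and x of ingot_3b in the frame of tray between -0.022 and 0.028 m and y of ingot_3b in the frame of tray between -0.025 and 0.025 m and z of ingot_3b in the frame of tray between 0 and 0.025 m and x of ingot_3c in the frame of tray between -0.022 and 0.028 m and y of ingot_3c in the frame of tray between -0.025 and 0.025 m and z of ingot_3c in the frame of tray between 0 and 0.025 m), for 0.2 s.
At the end, for the whole second after the job is handed in: The three front-row ingots lie inside the cup, which stands upright on the table (tilt under 0.1 rad). The other six lie between the tray's walls, behind its crest. The tray lies flat on the table in the dock, its mouth within 4 mm of the stop wall, between the rails, released and at rest (all of step 1 and angle between cup's own z axis and vertical below 0.1 rad and height (world z) of each of cup, tray below 0.004 m and x of tray in the frame of dock between -0.004 and 0.006 m and y of tray in the frame of dock between -0.006 and 0.006 m and angle between tray's own z axis and vertical below 0.06 rad and linear speed of each of tray, cup below 0.02 m/s); the robot touches nothing.
It fails at once if the fingers touch an ingot (contact force between the fingers and ingot_1a above 0.3 N or contact force between the fingers and ingot_1b above 0.3 N or contact force between the fingers and ingot_1c above 0.3 N or contact force between the fingers and ingot_2a above 0.3 N or contact force between the fingers and ingot_2b above 0.3 N or contact force between the fingers and ingot_2c above 0.3 N or contact force between the fingers and ingot_3a above 0.3 N or contact force between the fingers and ingot_3b above 0.3 N or contact force between the fingers and ingot_3c above 0.3 N).
It fails at once if the tooth model or the dropper bottle is moved by more than 20 mm (distance of any of sawn_model, dropper from where it was at the start of the episode above 0.02 m).
It also fails if it takes over 67 s, if anything falls off the work surface, if the arm or the gripper's body presses on something with over 40 N, if the wrist force passes 120 N, or if a joint passes its speed limit or range.

### The arm

A 7-joint arm with a two-finger parallel gripper is mounted at the origin on a cart in front of the work surface, level with it; the furniture and walls round the work are solid. World frame = base frame: x ahead of the robot, y to its left, z up, the work surface at z = 0. Lengths are in m, angles in rad, forces in N, time in s.
With the tool pointing down it reaches from about 0.425 to 0.95 m from the base axis. Payload 16.7 kg.
Tool frame: the origin (TCP) lies on the centre line of the jaws, within the pads' length; the fingertips stand 11 mm ahead of it and the grasp point (between the pads) lies 8 mm behind it (bot.tcp_to_tips is the distance from the TCP to the fingertips, in m); z points along the fingers, y is the line along which they close (so a half turn about z gives the same grasp; the last joint's range is limited). The gripper opens to 94 mm and grips with 3 to 60 N. Pads are 16 mm wide; open, the fingers measure 119 mm over their backs; the gripper's body (75 mm by 177 mm) begins 78 mm behind the grasp point.
Start: joints at [-1.381, 0.426, 0.074, 1.606, -0.034, 1.111, -0.067], TCP at [0.225, 0.636, 0.216] pointing down, gripper open.
Joint ranges: [-2.85, 2.85], [-0.5, 2.14], [-1.23, 1.37], [0.21, 2.46], [-1.02, 4.16], [0.16, 2.05], [-2.73, 2.73]. Speed limits (rad/s): [1.89, 1.89, 2.39, 2.39, 3.01, 3.01, 3.01].

### API

Orientations are given as a rotation vector (axis times angle).
In Python, from station import bot, vision gives the robot as it stands.
- The arm moves only by the shell command python3 -m creep 'ROWS' [FORCE]. ROWS is JSON, a list of rows, each an object of numbers: "tx", "ty", "tz": the shift along the tool's x, y, z in m; "roll": the turn about the tool's z in degrees; "grip": the finger opening in m, from 0 to 0.094. A call has exactly 10 rows; each row shifts and turns the commanded pose from where the row before left it, along the tool's axes as they then stand; what a row does not reach is not made up. A row lasts 1/12 s, in which the tool goes at most 41.7 mm and 7.16 degrees, less where a joint would pass 70% of its speed; a pose out of reach is approached as far as the arm can. A call with a gripper value outside its range is refused whole. The fingers move at their own pace and stop on an object; FORCE is the grip in N (left out, the last holds). Time passes only in rows, so rows that do not move let the fingers close, or fill a call up. It gives the time, the measured TCP pose, the force, the opening and the grip force at its end, in the units of the state.
- bot.observe(): the state, without advancing time (a new reading comes with each control period).
- vision.get_image(name): name is "scene" or "top"; returns a dict with "pixels" (384x512x3 uint8, red, green, blue), "mtx" (3x3 intrinsics, pixels), "R" (3x3) and "t" (3): a world point X has camera coordinates R X + t. Camera axes: x right, y down, z forward; pixel columns grow to the right and rows downward; lengths in m; the calibration is good to about 2 mm. A picture is of the moment at which its call begins. There is no depth.
- bot.hand_in(): hands the job in; it is judged then, once.
The state is a dict: "time": time; "joint_pos": joint angles; "qd": joint speeds; "tau": joint torques, N m; "eef_pos": TCP position; "eef_rot": TCP orientation; "force": force on the tool from outside, world axes, zero at the start; "ft_torque": the same for the moment, N m; "grip_width": opening from 0.0 (shut) to 1.0 (fully open); "grip_force": force on a finger pad.
Only numpy, scipy, OpenCV 4.12 (cv2) and the standard library are available. Lean on these libraries where they do the work, as an engineer would, in place of code of your own. Each camera call takes 0.05 s, during which the arm holds its last target. There are 200 camera calls.

## Working session

There is one attempt and no reset: what is moved stays moved. The work goes in short steps, Python scripts to look and compute and a shell command to move; the robot and the scene stay as the last step left them, time stands still between calls to the robot, and variables do not carry over. Pictures are saved under pics/ and viewed, at most 10 in all, crops included, and the job is handed in when it is done.

```bash
mkdir -p pics; ls; python3 - <<'E'
from station import bot, vision
import cv2,pickle
s=bot.observe(); print({k:s[k] for k in('time','eef_pos','eef_rot','grip_width','force')}, bot.tcp_to_tips)
d={}
for n in('scene','top'):
    im=vision.get_image(n); d[n]=im
    cv2.imwrite(f'pics/{n}0.png',cv2.resize(im['pixels'][:,:,::-1],(800,600),interpolation=cv2.INTER_CUBIC)); print(n,im['mtx'],im['R'],im['t'])
pickle.dump(d,open('v0.pkl','wb'))
E
```

```text
pics
{'time': 0.0, 'eef_pos': array([0.2248662, 0.6359956, 0.2157806]), 'eef_rot': array([-5.31266218e-01, -3.09620416e+00,  1.94448063e-03]), 'grip_width': 0.9952278188159122, 'force': array([-0.4520903 ,  0.58763708, -0.02698951])} 0.011
scene [[461.56438564   0.         253.71603568]
 [  0.         461.56438564 198.44105515]
 [  0.           0.           1.        ]] [[ 8.21761274e-01 -5.69831903e-01 -1.05188286e-04]
 [-2.41013239e-01 -3.47400737e-01 -9.06214846e-01]
 [ 5.16353588e-01  7.44717617e-01 -4.22817505e-01]] [-0.49691881  0.17962063  0.96263577]
top [[474.41542068   0.         262.12507947]
 [  0.         474.41542068 190.99117773]
 [  0.           0.           1.        ]] [[ 0.00838933 -0.99995384  0.00468375]
 [-0.98260831 -0.00911252 -0.18546662]
 [ 0.18550074 -0.00304635 -0.9826394 ]] [-0.08964965  0.5801198   1.04524594]
```

View pics/top0.png

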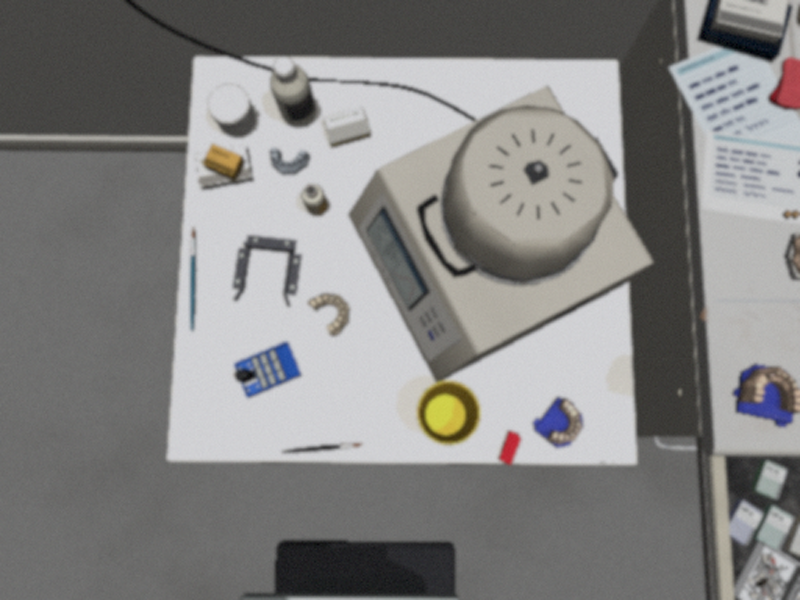

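View pics/scene0.png

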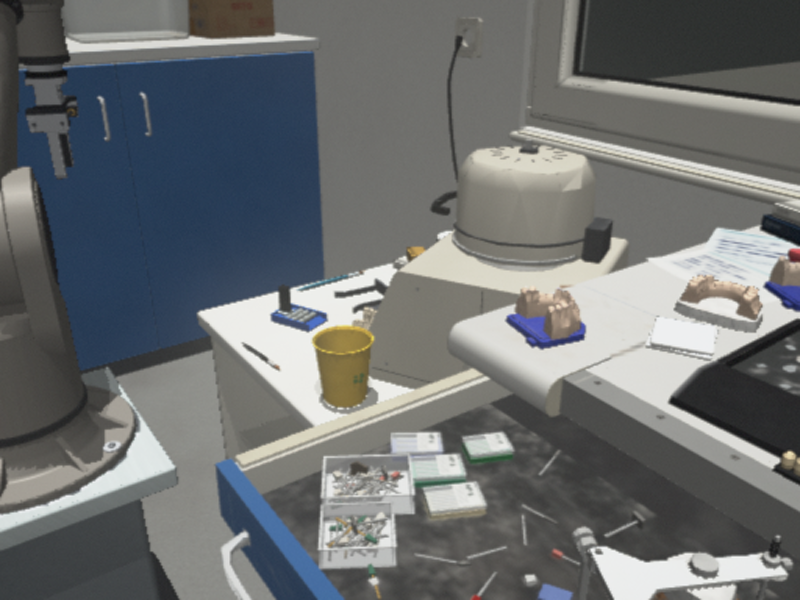

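The top view (800 px scale) shows the tray at (268,369), with its post at (245,375) and its mouth to the right. It also shows the cup at (447,412), the dock at (268,265) with its stop wall at the top, the dropper at (313,197) and the tooth model at (558,422). The scene view shows the post at (285,298) and the cup at (343,367). I'll crop in for accuracy.

```bash
python3 - <<'E'
import cv2,pickle,numpy as np
d=pickle.load(open('v0.pkl','rb'))
t=d['top']['pixels'][:,:,::-1]; s=d['scene']['pixels'][:,:,::-1]
a=cv2.resize(t[140:265,140:207],None,fx=4.8,fy=4.8,interpolation=cv2.INTER_CUBIC)
a2=cv2.resize(t[140:265,255:310],None,fx=1,fy=1)
b=cv2.resize(s[170:270,160:250],None,fx=5.2,fy=5.2,interpolation=cv2.INTER_CUBIC)
b=cv2.copyMakeBorder(b,0,600-b.shape[0],0,0,cv2.BORDER_CONSTANT)
a=a[:600]
o=np.hstack([a,b])[:, :800]; print(a.shape,b.shape,o.shape); cv2.imwrite('pics/c1.png',o)
E
```

```text
(600, 322, 3) (600, 468, 3) (600, 790, 3)
```

View pics/c1.png

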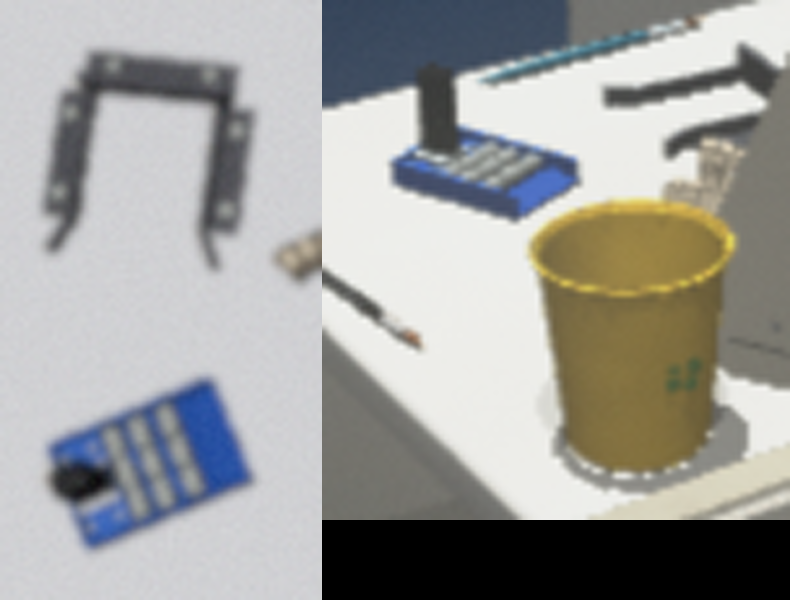

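```bash
cat > h.py <<'E'
import numpy as np, pickle
from scipy.optimize import least_squares
from scipy.spatial.transform import Rotation as Ro
d=pickle.load(open('v0.pkl','rb'))
def proj(n,X):
    c=d[n]; p=np.atleast_2d(X)@np.array(c['R']).T+c['t']; p=p@np.array(c['mtx']).T; return p[:,:2]/p[:,2:]
T=lambda u,v:(140+u/4.8,140+v/4.8)
S=lambda u,v:(160+(u-322)/5.2,170+v/5.2)
def tri(a,b,x0=(.5,.1,.05)):
    r=least_squares(lambda X:np.r_[proj('top',X)[0]-a,proj('scene',X)[0]-b],x0); return r.x,r.cost
def back(n,uv,z):
    return least_squares(lambda q:proj(n,[q[0],q[1],z])[0]-uv,(.5,.1)).x
def pose(q,P): # x,y,yaw
    c,s=np.cos(q[2]),np.sin(q[2]); P=np.array(P,float)
    return np.c_[q[0]+c*P[:,0]-s*P[:,1],q[1]+s*P[:,0]+c*P[:,1],P[:,2]+(q[3] if len(q)>3 else 0)]
def fit(obs,q0):
    f=lambda q:np.concatenate([proj(n,pose(q,[P]))[0]-uv for n,P,uv in obs])
    r=least_squares(f,q0,loss='soft_l1'); return r.x,f(r.x).reshape(-1,2)
E
python3 - <<'E'
from h import *
np.set_printoptions(precision=4,suppress=True)
for n in d: print(n,'cam',-np.array(d[n]['R']).T@d[n]['t'])
print('posttop',tri(T(68,480),S(437,69)))
h=.028
tr=[('top',(.042,h,.016),T(212,379)),('top',(.042,-h,.016),T(252,481)),('top',(-.045,h,.016),T(50,443)),('top',(-.045,-h,.016),T(90,547)),
('scene',(.042,-h,0),S(517,219)),('scene',(-.045,-h,0),S(394,183)),('scene',(.042,h,.016),S(578,158)),('scene',(-.032,0,.062),S(437,69))]
for o,q0 in((tr,[.45,.2,-1.2,0]),(tr,[.45,.2,-1.2])):
    q,r=fit(o,q0); print('tray',q,'\n',r)
i=.031
dk=[('top',(.042,i,.024),T(97,97)),('top',(.042,-i,.024),T(220,103)),('top',(-.024,i,.012),T(78,213)),('top',(-.024,-i,.012),T(205,226)),('top',(-.043,.040,.012),T(50,248)),('top',(-.043,-.040,.012),T(214,266))]
q,r=fit(dk,[.6,.2,0]); print('dock',q,'\n',r)
print('rim',tri((448.5/1.5625,412.5/1.5625),S(634,248)))
print('foot',back('scene',S(640,445),0),'dropper',back('top',(315/1.5625,205/1.5625),.02))
from station import bot
s=bot.observe();print(Ro.from_rotvec(s['eef_rot']).as_matrix())
E
```

```text
scene cam [-0.0454 -0.9377  0.5697]
top cam [ 0.3769 -0.0812  1.1351]
posttop (array([0.4664, 0.1577, 0.0606]), np.float64(0.7164137215679144))
tray [ 0.479   0.1262 -1.17    0.0005] 
 [[ 0.5492 -0.9488]
 [ 0.6611 -0.3439]
 [-0.2392 -0.2919]
 [-0.3732  0.145 ]
 [-0.3623  0.7275]
 [-0.9097  0.2308]
 [ 0.121  -0.2161]
 [-0.6089 -0.368 ]]
tray [ 0.4791  0.1264 -1.17  ] 
 [[ 0.4977 -0.9638]
 [ 0.6058 -0.3696]
 [-0.2743 -0.3126]
 [-0.4119  0.1133]
 [-0.3554  0.8591]
 [-0.8956  0.3608]
 [ 0.1234 -0.0843]
 [-0.5976 -0.2296]]
dock [ 0.6222  0.1364 -0.1216] 
 [[-0.03   -3.1152]
 [-0.264  -1.1044]
 [ 0.3261  0.28  ]
 [-0.7365  0.8627]
 [ 1.1185  0.1849]
 [-0.1805  0.7049]]
rim (array([ 0.4138, -0.1405,  0.0944]), np.float64(0.40785414339973614))
foot [ 0.411  -0.1475] dropper [0.735  0.0648]
[[-0.9428  0.3333 -0.0003]
 [ 0.3333  0.9428 -0.0011]
 [-0.     -0.0011 -1.    ]]
```

```bash
cat >> h.py <<'E'
def rem(target,yawy,s):
    """remaining shift in tool axes and roll (tool y to world yaw yawy deg, mod 180); shift given after the roll"""
    M=Ro.from_rotvec(s['eef_rot']).as_matrix(); y=np.degrees(np.arctan2(M[1,1],M[0,1]))
    e=(yawy-y+90)%180-90
    D=np.array(target)-s['eef_pos']; a=np.radians(y+e)
    tx=D@[-np.sin(a),np.cos(a),0]; ty=D@[np.cos(a),np.sin(a),0]
    return dict(roll=round(-e,2),t_after_roll_mm=np.round(1e3*np.array([tx,ty,-D[2]]),1),t_now_mm=np.round(1e3*M.T@D,1),yaw=round(y,2),t=round(s['time'],2),pos=np.round(s['eef_pos'],4),gw=round(s['grip_width']*94,1),gf=np.round(s['grip_force'],2),F=np.round(s['force'],1),j7=round(s['joint_pos'][6],2))
E
python3 - <<'E'
from h import *
np.set_printoptions(precision=4,suppress=True)
i=.031
dk=[('top',(.042,i,.0),T(97,99)),('top',(.042,-i,.0),T(218,105)),('top',(-.024,i,.0),T(80,213)),('top',(-.024,-i,.012),T(205,226)),('top',(-.043,.040,.0),T(52,248)),('top',(-.043,-.040,.012),T(214,266))]
q,r=fit(dk,[.6,.2,0]); print('dock',q,'\n',r)
for z in(0,.1,.15):print(z,[back('top',(u/1.5625,v/1.5625),z) for u,v in((437,378),(350,215))])
E
python3 -m creep '[{"tx":-0.026,"ty":-0.025},{"tx":-0.026,"ty":-0.025},{"tx":-0.026,"ty":-0.025},{"tx":-0.026,"ty":-0.025},{"tx":-0.026,"ty":-0.025},{"tx":-0.026,"ty":-0.025},{"tx":-0.026,"ty":-0.025},{"tx":-0.026,"ty":-0.025},{"tx":-0.026,"ty":-0.025},{"tx":-0.026,"ty":-0.025}]'
python3 -c "
from h import *;from station import bot;print(rem([.4666,.1559,.120],23,bot.observe()))"
```

```text
dock [ 0.6238  0.1391 -0.0956] 
 [[ 0.44   -1.4269]
 [ 0.2026 -0.1114]
 [ 0.1011  0.9448]
 [-1.5116 -0.1049]
 [ 1.1316  0.8946]
 [-0.7414 -0.3403]]
0 [array([ 0.4679, -0.1276]), array([0.7254, 0.0112])]
0.1 [array([ 0.4598, -0.1235]), array([0.6947, 0.0031])]
0.15 [array([ 0.4558, -0.1215]), array([ 0.6794, -0.001 ])]
{'roll': np.float64(47.53), 't_after_roll_mm': array([-536.4,   34.9,   95.9]), 't_now_mm': array([-388. , -372. ,   96.3]), 'yaw': np.float64(70.53), 't': 0.1, 'pos': array([0.2248, 0.636 , 0.2159]), 'gw': 94.3, 'gf': np.float64(0.0), 'F': array([ 0.3, -0.2, -0.2]), 'j7': np.float64(-0.07)}invalid input
```

```bash

python3 -m creep '[{"tx":-0.026,"ty":-0.025,"tz":0,"roll":0,"grip":0.094},{"tx":-0.026,"ty":-0.025,"tz":0,"roll":0,"grip":0.094},{"tx":-0.026,"ty":-0.025,"tz":0,"roll":0,"grip":0.094},{"tx":-0.026,"ty":-0.025,"tz":0,"roll":0,"grip":0.094},{"tx":-0.026,"ty":-0.025,"tz":0,"roll":0,"grip":0.094},{"tx":-0.026,"ty":-0.025,"tz":0,"roll":0,"grip":0.094},{"tx":-0.026,"ty":-0.025,"tz":0,"roll":0,"grip":0.094},{"tx":-0.026,"ty":-0.025,"tz":0,"roll":0,"grip":0.094},{"tx":-0.026,"ty":-0.025,"tz":0,"roll":0,"grip":0.094},{"tx":-0.026,"ty":-0.025,"tz":0,"roll":0,"grip":0.094}]'
cat > st.sh <<'E'
python3 -c "
from h import *;from station import bot;import sys
a=list(map(float,sys.argv[1:]));[print(k,v) for k,v in rem(a[:3],a[3],bot.observe()).items()]" "$@"
E
bash st.sh .4666 .1559 .120 23
```

```text
time: 0.93
eef_pos: [0.3871, 0.3122, 0.2164]
eef_rot: [-0.531, -3.096, 0.0]
force: [1.2, -0.5, 0.1]
grip_width: 1.002
grip_force: 0.0
roll 47.54
t_after_roll_mm [-174.9   12.1   96.4]
t_now_mm [-127.1 -120.9   96.4]
yaw 70.54
t 0.93
pos [0.3871 0.3122 0.2164]
gw 94.2
gf 0.0
F [ 1.2 -0.5  0.1]
j7 0.46
```

```bash

python3 -m creep '[{"tx":0,"ty":0,"tz":0.008,"roll":6.79,"grip":0.06},{"tx":0,"ty":0,"tz":0.008,"roll":6.79,"grip":0.06},{"tx":0,"ty":0,"tz":0.008,"roll":6.79,"grip":0.06},{"tx":0,"ty":0,"tz":0.008,"roll":6.79,"grip":0.06},{"tx":0,"ty":0,"tz":0.008,"roll":6.79,"grip":0.06},{"tx":0,"ty":0,"tz":0.008,"roll":6.79,"grip":0.06},{"tx":0,"ty":0,"tz":0,"roll":6.79,"grip":0.06},{"tx":-0.035,"ty":0.003,"tz":0,"roll":0,"grip":0.06},{"tx":-0.035,"ty":0.003,"tz":0,"roll":0,"grip":0.06},{"tx":-0.035,"ty":0.003,"tz":0,"roll":0,"grip":0.06}]'
bash st.sh .4666 .1559 .120 23
```

```text
time: 1.77
eef_pos: [0.4362, 0.2199, 0.1683]
eef_rot: [-1.732, -2.621, 0.001]
force: [1.4, 0.3, -0.3]
grip_width: 0.642
grip_force: 0.0
roll 0.09
t_after_roll_mm [-70.8   3.   48.3]
t_now_mm [-70.8   2.9  48.3]
yaw 23.09
t 1.77
pos [0.4362 0.2199 0.1683]
gw 60.3
gf 0.0
F [ 1.4  0.3 -0.3]
j7 -0.11
```

```bash

python3 -m creep '[{"tx":-0.0177,"ty":0.0007,"tz":0,"roll":0,"grip":0.05},{"tx":-0.0177,"ty":0.0007,"tz":0.006,"roll":0,"grip":0.05},{"tx":-0.0177,"ty":0.0007,"tz":0.006,"roll":0,"grip":0.05},{"tx":-0.0177,"ty":0.0007,"tz":0.006,"roll":0,"grip":0.05},{"tx":0,"ty":0,"tz":0.01,"roll":0,"grip":0.05},{"tx":0,"ty":0,"tz":0.01,"roll":0,"grip":0.05},{"tx":0,"ty":0,"tz":0.01,"roll":0,"grip":0.05},{"tx":0,"ty":0,"tz":0.01,"roll":0,"grip":0.05},{"tx":0,"ty":0,"tz":0,"roll":0,"grip":0.05},{"tx":0,"ty":0,"tz":0,"roll":0,"grip":0.05}]'
bash st.sh .4666 .1559 .039 23
python3 - <<'E'
from station import vision
import cv2,numpy as np
t=vision.get_image('top')['pixels'][:,:,::-1]; s=vision.get_image('scene')['pixels'][:,:,::-1]
f=lambda a:cv2.resize(a,(400,400),interpolation=cv2.INTER_CUBIC)
cv2.imwrite('pics/g1.png',np.hstack([f(t[190:270,120:200]),f(s[145:225,155:235])]))
E
```

```text
time: 2.6
eef_pos: [0.4657, 0.1571, 0.1098]
eef_rot: [-1.733, -2.62, 0.002]
force: [0.8, 0.1, 1.0]
grip_width: 0.534
grip_force: 0.0
roll 0.05
t_after_roll_mm [-1.4  0.3 70.8]
t_now_mm [-1.4  0.5 70.8]
yaw 23.05
t 2.6
pos [0.4657 0.1571 0.1098]
gw 50.2
gf 0.0
F [0.8 0.1 1. ]
j7 0.1
```

View pics/g1.png

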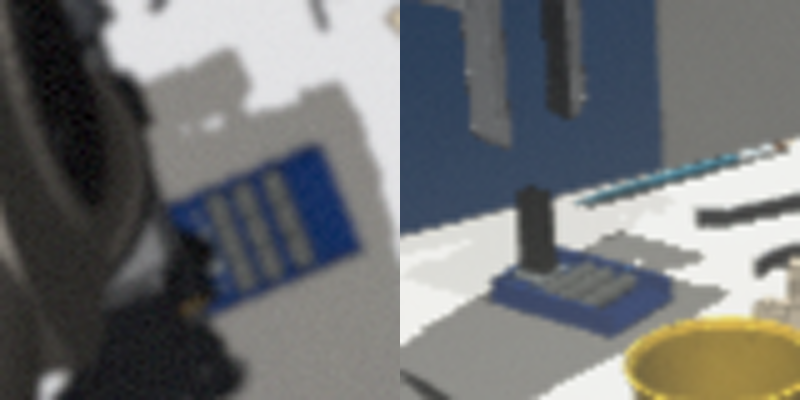

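The fingertips, at about (485,140) and (565,115) in the scene crop, straddle the post top at (535,190). I'm descending.

```bash

python3 -m creep '[{"tx":-0.0014,"ty":0.0003,"tz":0.01,"roll":0,"grip":0.05},{"tx":0,"ty":0,"tz":0.01,"roll":0,"grip":0.05},{"tx":0,"ty":0,"tz":0.01,"roll":0,"grip":0.05},{"tx":0,"ty":0,"tz":0.01,"roll":0,"grip":0.05},{"tx":0,"ty":0,"tz":0.01,"roll":0,"grip":0.05},{"tx":0,"ty":0,"tz":0.01,"roll":0,"grip":0.05},{"tx":0,"ty":0,"tz":0.008,"roll":0,"grip":0.05},{"tx":0,"ty":0,"tz":0.0028,"roll":0,"grip":0.05},{"tx":0,"ty":0,"tz":0,"roll":0,"grip":0.03},{"tx":0,"ty":0,"tz":0,"roll":0,"grip":0.02}]' 30
python3 -m creep '[{"tx":0,"ty":0,"tz":0,"roll":0,"grip":0.016},{"tx":0,"ty":0,"tz":0,"roll":0,"grip":0.014},{"tx":0,"ty":0,"tz":0,"roll":0,"grip":0.01},{"tx":0,"ty":0,"tz":0,"roll":0,"grip":0.005},{"tx":0,"ty":0,"tz":0,"roll":0,"grip":0.0},{"tx":0,"ty":0,"tz":0,"roll":0,"grip":0.0},{"tx":0,"ty":0,"tz":0,"roll":0,"grip":0.0},{"tx":0,"ty":0,"tz":-0.002,"roll":0,"grip":0.0},{"tx":0,"ty":0,"tz":-0.002,"roll":0,"grip":0.0},{"tx":0,"ty":0,"tz":-0.002,"roll":0,"grip":0.0}]' 40
bash st.sh .4666 .1559 .2 23
```

```text
time: 3.53
eef_pos: [0.4672, 0.1555, 0.0397]
eef_rot: [-1.734, -2.62, 0.0]
force: [0.5, -0.1, 0.3]
grip_width: 0.426
grip_force: 0.0
time: 4.37
eef_pos: [0.4669, 0.1555, 0.0457]
eef_rot: [-1.734, -2.619, 0.001]
force: [-0.6, -0.8, -3.2]
grip_width: 0.143
grip_force: 40.0
roll -0.0
t_after_roll_mm [ 5.000e-01 -1.000e-01 -1.543e+02]
t_now_mm [   0.5   -0.2 -154.3]
yaw 23.0
t 4.37
pos [0.4669 0.1555 0.0457]
gw 13.5
gf 39.99
F [-0.6 -0.8 -3.2]
j7 0.17
```

```bash
python3 -c "
from h import *
print('box top corner',tri((376/1.5625,175/1.5625),(440/1.5625,238/1.5625)), tri((350/1.5625,213/1.5625),(405/1.5625,275/1.5625)))"
python3 -m creep '[{"tx":0,"ty":0,"tz":-0.004,"roll":0,"grip":0},{"tx":0,"ty":0,"tz":-0.008,"roll":0,"grip":0},{"tx":0,"ty":0,"tz":-0.012,"roll":0,"grip":0},{"tx":0,"ty":0,"tz":-0.015,"roll":0,"grip":0},{"tx":0,"ty":0,"tz":-0.018,"roll":0,"grip":0},{"tx":0,"ty":0,"tz":-0.02,"roll":0,"grip":0},{"tx":0,"ty":0,"tz":-0.02,"roll":0,"grip":0},{"tx":0,"ty":0,"tz":-0.02,"roll":0,"grip":0},{"tx":0,"ty":0,"tz":-0.015,"roll":0,"grip":0},{"tx":0,"ty":0,"tz":-0.008,"roll":0,"grip":0}]' 60
bash st.sh .433 -.0935 .195 -22
python3 - <<'E'
from station import vision
import cv2,numpy as np
s=vision.get_image('scene')['pixels'][:,:,::-1]
cv2.imwrite('pics/g2.png',cv2.resize(s[100:250,120:320],(800,600),interpolation=cv2.INTER_CUBIC))
E
```

```text
box top corner (array([ 0.7157555 , -0.02552038,  0.16257469]), np.float64(110.87998599872589)) (array([0.67959979, 0.01710882, 0.08767516]), np.float64(147.60000097712702))
time: 5.2
eef_pos: [0.4677, 0.1557, 0.188]
eef_rot: [1.734, 2.619, 0.004]
force: [-0.3, -0.1, -2.8]
grip_width: 0.145
grip_force: 60.0
roll 44.98
t_after_roll_mm [-244.1   61.2   -7. ]
t_now_mm [-215.9 -129.3   -7.4]
yaw 22.98
t 5.2
pos [0.4677 0.1557 0.188 ]
gw 13.7
gf 59.98
F [-0.3 -0.1 -2.8]
j7 0.04
```

View pics/g2.png

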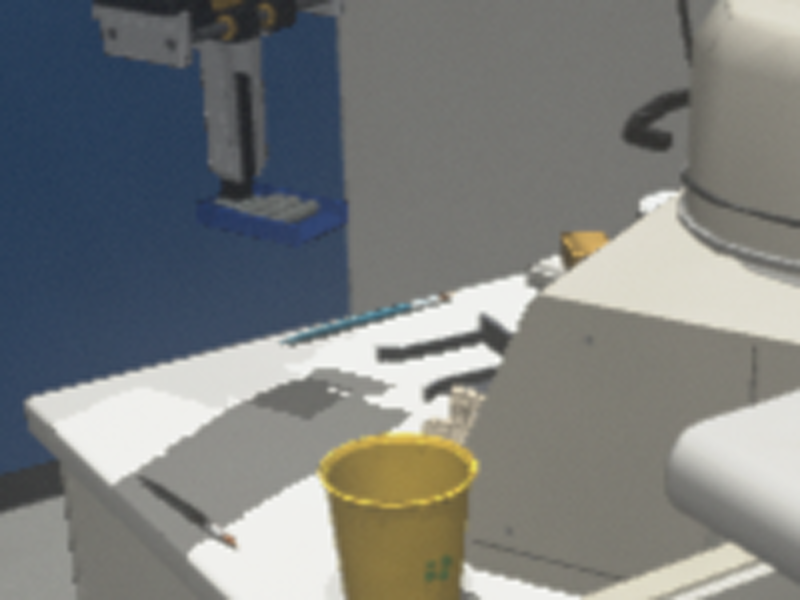

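```bash

python3 -m creep '[{"tx":0,"ty":0,"tz":0,"roll":2,"grip":0},{"tx":0,"ty":0,"tz":-0.001,"roll":4,"grip":0},{"tx":0,"ty":0,"tz":-0.001,"roll":5,"grip":0},{"tx":0,"ty":0,"tz":-0.001,"roll":6,"grip":0},{"tx":0,"ty":0,"tz":-0.001,"roll":6,"grip":0},{"tx":0,"ty":0,"tz":-0.001,"roll":6,"grip":0},{"tx":0,"ty":0,"tz":-0.001,"roll":6,"grip":0},{"tx":0,"ty":0,"tz":-0.001,"roll":5,"grip":0},{"tx":0,"ty":0,"tz":0,"roll":3,"grip":0},{"tx":0,"ty":0,"tz":0,"roll":2,"grip":0}]' 60
python3 -m creep '[{"tx":-0.003,"ty":0.0007,"tz":0,"roll":0,"grip":0},{"tx":-0.006,"ty":0.0015,"tz":0,"roll":0,"grip":0},{"tx":-0.009,"ty":0.0022,"tz":0,"roll":0,"grip":0},{"tx":-0.012,"ty":0.003,"tz":0,"roll":0,"grip":0},{"tx":-0.015,"ty":0.0038,"tz":0,"roll":0,"grip":0},{"tx":-0.015,"ty":0.0038,"tz":0,"roll":0,"grip":0},{"tx":-0.015,"ty":0.0038,"tz":0,"roll":0,"grip":0},{"tx":-0.015,"ty":0.0038,"tz":0,"roll":0,"grip":0},{"tx":-0.015,"ty":0.0038,"tz":0,"roll":0,"grip":0},{"tx":-0.015,"ty":0.0038,"tz":0,"roll":0,"grip":0}]' 60
bash st.sh .433 -.0935 .195 -22
```

```text
time: 6.08
eef_pos: [0.4667, 0.1554, 0.1921]
eef_rot: [2.607, 1.752, -0.002]
force: [0.1, 0.3, -2.2]
grip_width: 0.142
grip_force: 60.0
time: 6.92
eef_pos: [0.4496, 0.0308, 0.1927]
eef_rot: [-2.605, -1.755, -0.0]
force: [-0.1, -0.7, -2.3]
grip_width: 0.142
grip_force: 60.0
roll -0.05
t_after_roll_mm [-121.5   31.2   -2.3]
t_now_mm [-121.5   31.3   -2.3]
yaw -22.05
t 6.92
pos [0.4496 0.0308 0.1927]
gw 13.3
gf 59.99
F [-0.1 -0.7 -2.3]
j7 -0.53
```

```bash

python3 -m creep '[{"tx":-0.015,"ty":0.0038,"tz":0,"roll":0,"grip":0},{"tx":-0.015,"ty":0.0038,"tz":0,"roll":0,"grip":0},{"tx":-0.015,"ty":0.0038,"tz":0,"roll":0,"grip":0},{"tx":-0.015,"ty":0.0038,"tz":0,"roll":0,"grip":0},{"tx":-0.014,"ty":0.0035,"tz":0,"roll":0,"grip":0},{"tx":-0.013,"ty":0.0032,"tz":0,"roll":0,"grip":0},{"tx":-0.011,"ty":0.0028,"tz":0,"roll":0,"grip":0},{"tx":-0.009,"ty":0.0022,"tz":0,"roll":0,"grip":0},{"tx":-0.006,"ty":0.0015,"tz":0,"roll":0,"grip":0},{"tx":-0.003,"ty":0.0007,"tz":0,"roll":0,"grip":0}]' 60
bash st.sh .433 -.0935 .19 -22
python3 - <<'E'
from station import vision
import cv2,numpy as np
t=vision.get_image('top')['pixels'][:,:,::-1]; s=vision.get_image('scene')['pixels'][:,:,::-1]
f=lambda a:cv2.resize(a,(400,400),interpolation=cv2.INTER_CUBIC)
cv2.imwrite('pics/g3.png',np.hstack([f(t[210:300,230:320]),f(s[145:265,160:280])]))
E
```

```text
time: 7.75
eef_pos: [0.4333, -0.0866, 0.1927]
eef_rot: [-2.606, -1.755, -0.0]
force: [0.6, 0.3, -1.8]
grip_width: 0.147
grip_force: 60.0
roll -0.08
t_after_roll_mm [-6.5  2.3  2.7]
t_now_mm [-6.5  2.3  2.7]
yaw -22.08
t 7.75
pos [ 0.4333 -0.0866  0.1927]
gw 13.8
gf 59.98
F [ 0.6  0.3 -1.8]
j7 -0.27
```

View pics/g3.png

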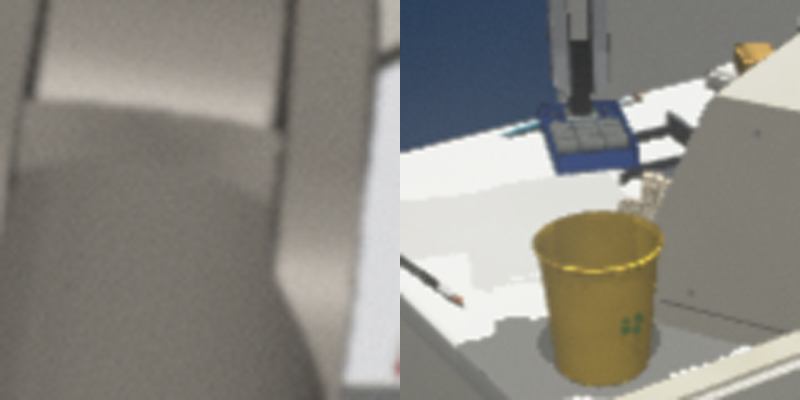

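The scene crop shows the tray level with all three rows in it. Its mouth edge is at (600,170), beyond and above the cup rim at (600,212). The top view is blocked by the arm, so I'll measure the tilt from the scene picture while easing the grip.

```bash
cat > tilt.py <<'E'
from h import *; from station import bot,vision; import cv2,sys
from scipy.spatial import ConvexHull
def outline(pos,yaw,th,dz=0): # pos=TCP
    P=np.array([(x,y,z) for x in(-.045,.042) for y in(-.028,.028) for z in(0,.016)])-[-.032,0,.047+dz]
    R=Ro.from_euler('z',yaw)*Ro.from_euler('y',th)
    return R.apply(P)+pos+[0,0,.008]
def look(n='scene',save=None):
    s=bot.observe(); im=vision.get_image(n); px=im['pixels']; hsv=cv2.cvtColor(px,cv2.COLOR_RGB2HSV)
    M=Ro.from_rotvec(s['eef_rot']).as_matrix(); yaw=np.arctan2(M[1,1],M[0,1])-np.pi/2
    c=proj(n,s['eef_pos'])[0].astype(int); roi=np.zeros(px.shape[:2],np.uint8); roi[max(0,c[1]-15):c[1]+60,c[0]-45:c[0]+45]=1
    B=((hsv[...,0]>108)&(hsv[...,0]<128)&(hsv[...,1]>110)).astype(np.uint8)*roi
    best=[]
    for th in range(-10,75,1):
      for dz in (-.006,-.003,0,.003,.006):
        Hm=np.zeros(px.shape[:2],np.uint8); q=proj(n,outline(s['eef_pos'],yaw,np.radians(th),dz)); cv2.fillConvexPoly(Hm,cv2.convexHull(np.int32(q.round())),1)
        out=(B&(1-Hm)).sum(); e=cv2.morphologyEx(Hm,cv2.MORPH_GRADIENT,np.ones((3,3)))
        best.append((((B&Hm).sum()-2*out)/Hm.sum()**.5+ (e&B).sum()/e.sum(),th,dz))
    best.sort(reverse=True); print('blue',B.sum(),'tilt',[(round(float(b[0]),2),b[1],b[2]) for b in best[:4]])
    ys,xs=np.nonzero(B); print('blue rows',ys.min(),ys.max(),'cols',xs.min(),xs.max(),'mouth model v',[round(float(proj(n,outline(s['eef_pos'],yaw,np.radians(t)))[:,1].max()),1) for t in(0,10,20,30,40,50)])
    print('t',round(s['time'],2),'pos',np.round(s['eef_pos'],4),'gw',round(s['grip_width']*94,2),'gf',round(float(s['grip_force']),1),'F',np.round(s['force'],1))
    if save: 
        cv2.imwrite(save,px[:,:,::-1])
look(sys.argv[1] if len(sys.argv)>1 else 'scene','last.png')
E
python3 tilt.py
python3 -m creep '[{"tx":-0.001,"ty":0.0005,"tz":0,"roll":0,"grip":0},{"tx":-0.001,"ty":0.0005,"tz":0,"roll":0,"grip":0},{"tx":-0.001,"ty":0.0005,"tz":0,"roll":0,"grip":0},{"tx":-0.001,"ty":0.0005,"tz":0,"roll":0,"grip":0},{"tx":-0.001,"ty":0.0003,"tz":0,"roll":0,"grip":0},{"tx":-0.001,"ty":0,"tz":0,"roll":0,"grip":0},{"tx":-0.0005,"ty":0,"tz":0,"roll":0,"grip":0},{"tx":0,"ty":0,"tz":0,"roll":0,"grip":0},{"tx":0,"ty":0,"tz":0,"roll":0,"grip":0},{"tx":0,"ty":0,"tz":0,"roll":0,"grip":0}]' 20
python3 tilt.py
```

```text
blue 110 tilt [(8.428532500308426e+17, -10, -0.006), (8.402261685753386e+17, -10, 0), (8.359017643187802e+17, -9, -0.006), (8.316434494872657e+17, -10, -0.003)]
blue rows 152 195 cols 179 230 mouth model v [197.9, 201.2, 203.3, 204.2, 203.9, 202.5]
t 7.85 pos [ 0.4335 -0.0859  0.1927] gw 13.49 gf 60.0 F [ 0.8  0.7 -2.8]
time: 8.73
eef_pos: [0.4334, -0.0923, 0.1927]
eef_rot: [-2.604, -1.757, 0.0]
force: [0.5, -0.1, -3.4]
grip_width: 0.147
grip_force: 20.0
blue 112 tilt [(8.367613036351468e+17, -10, -0.006), (8.359017643187802e+17, -10, 0), (8.291194878259738e+17, -9, -0.006), (8.257896772326019e+17, -10, -0.003)]
blue rows 155 196 cols 180 232 mouth model v [199.0, 202.3, 204.4, 205.3, 204.9, 203.5]
t 8.73 pos [ 0.4334 -0.0923  0.1927] gw 13.82 gf 20.0 F [ 0.5 -0.1 -3.4]tilt.py:17: RuntimeWarning: overflow encountered in scalar subtract
  best.append((((B&Hm).sum()-2*out)/Hm.sum()**.5+ (e&B).sum()/e.sum(),th,dz))
tilt.py:17: RuntimeWarning: overflow encountered in scalar subtract
  best.append((((B&Hm).sum()-2*out)/Hm.sum()**.5+ (e&B).sum()/e.sum(),th,dz))
```

```bash
sed -i 's/out=(B&(1-Hm)).sum()/out=int((B\&(1-Hm)).sum())/; s/((B&Hm).sum()-2\*out)\/Hm.sum()\*\*.5+ (e&B).sum()\/e.sum()/int((B\&Hm).sum())-2*out-0.5*int((Hm\&(1-G)).sum())/' tilt.py
sed -i "s/    best=\[\]/    best=[]; G=((B>0)|(hsv[...,1]<70)).astype(np.uint8)/" tilt.py
python3 - <<'E'
import cv2;im=cv2.imread('last.png');h=cv2.cvtColor(im,cv2.COLOR_BGR2HSV)
for p in((192,215),(193,225),(185,203),(190,204),(178,203),(160,185),(165,195),(155,200),(172,212),(183,228)):print(p,h[p])
E
python3 tilt.py
```

```text
(192, 215) [112 113 113]
(193, 225) [112 123 122]
(185, 203) [100   8 201]
(190, 204) [ 50   3 238]
(178, 203) [111 114 103]
(160, 185) [106 110  97]
(165, 195) [106  99  95]
(155, 200) [108 109  94]
(172, 212) [90  3 87]
(183, 228) [110  57  94]
blue 111 tilt [(60.0, -10, 0.006), (59.0, -9, 0.006), (58.5, -8, 0.006), (56.5, -7, 0.006)]
blue rows 178 196 cols 203 232 mouth model v [198.9, 202.3, 204.4, 205.3, 204.9, 203.5]
t 8.78 pos [ 0.4334 -0.0923  0.1927] gw 14.0 gf 20.0 F [-0.6  0.8 -2.6]
```

```bash
sed -i 's/(hsv\[...,1\]>110)/(hsv[...,1]>50)/; s/>108)/>107)/; s/<128)/<122)/' tilt.py
python3 tilt.py; python3 - <<'E'
import sys; sys.argv=['x']
exec(open('tilt.py').read().split("look(sys")[0])
s=bot.observe()
for t in range(0,60,10):
    q=proj('scene',outline(s['eef_pos'],np.radians(-112),np.radians(t))); print(t,q.round(0).min(0),q.round(0).max(0), 'rear',q[:4].round(0).tolist())
im=cv2.imread('last.png');h=cv2.cvtColor(im,cv2.COLOR_BGR2HSV)
B=((h[...,0]>107)&(h[...,0]<122)&(h[...,1]>50))
for v in range(165,205): print(v,''.join('#' if B[v,u] else '.' for u in range(195,240)))
E
```

```text
blue 840 tilt [(-798.5, 26, -0.006), (-801.5, 12, -0.006), (-802.0, 38, -0.006), (-802.5, 50, -0.006)]
blue rows 153 197 cols 169 233 mouth model v [198.9, 202.3, 204.4, 205.2, 204.9, 203.5]
t 8.83 pos [ 0.4334 -0.0923  0.1927] gw 13.81 gf 20.0 F [ 0.5 -0.6 -2.7]
0 [202. 175.] [233. 199.] rear [[202.0, 183.0], [202.0, 177.0], [226.0, 181.0], [226.0, 175.0]]
10 [201. 173.] [232. 202.] rear [[202.0, 181.0], [201.0, 175.0], [226.0, 179.0], [226.0, 173.0]]
20 [201. 171.] [232. 204.] rear [[201.0, 178.0], [201.0, 173.0], [225.0, 176.0], [225.0, 171.0]]
30 [201. 168.] [231. 205.] rear [[201.0, 175.0], [201.0, 170.0], [225.0, 173.0], [225.0, 168.0]]
40 [200. 166.] [230. 205.] rear [[200.0, 171.0], [201.0, 168.0], [224.0, 169.0], [225.0, 166.0]]
50 [200. 163.] [229. 203.] rear [[200.0, 168.0], [200.0, 165.0], [224.0, 166.0], [224.0, 163.0]]
165 #...##....#..................................
166 .##....###...................................
167 ..#.##..###..................................
168 #...#####.#..................................
169 #.#..#.##.##.................................
170 #
[... 1044 characters left out ...]

191 ............##.....###################.......
192 ............##########################.......
193 ............##########################.......
194 .............##########################......
195 .............#########################.......
196 .............########################........
197 ..............######.........................
198 .............................................
199 .............................................
200 .............................................
201 .............................................
202 .............................................
203 .............................................
204 .............................................
```

```bash
cat > q.py <<'E'
from station import bot,vision;import cv2,numpy as np,sys
s=bot.observe(); im=vision.get_image('scene')['pixels']; cv2.imwrite('last.png',im[:,:,::-1])
h=cv2.cvtColor(im,cv2.COLOR_RGB2HSV); B=((h[...,0]>107)&(h[...,0]<122)&(h[...,1]>50)); B[:150]=0;B[230:]=0
R=np.nonzero(B[:,219:232].sum(1)>=3)[0]; r2=np.nonzero(B[:,208:218].sum(1)>=3)[0]
print('rear v',R.min() if len(R) else None,'bottom',R.max() if len(R) else None,r2.max() if len(r2) else None,'t',round(s['time'],2),'gw',round(s['grip_width']*94,2),'gf',round(float(s['grip_force']),1),'F',np.round(s['force'],1),np.round(s['eef_pos'],4))
E
python3 q.py
Z='' 
python3 -m creep '[{"tx":0,"ty":0,"tz":0,"roll":0,"grip":0},{"tx":0,"ty":0,"tz":0,"roll":0,"grip":0},{"tx":0,"ty":0,"tz":0,"roll":0,"grip":0},{"tx":0,"ty":0,"tz":0,"roll":0,"grip":0},{"tx":0,"ty":0,"tz":0,"roll":0,"grip":0},{"tx":0,"ty":0,"tz":0,"roll":0,"grip":0},{"tx":0,"ty":0,"tz":0,"roll":0,"grip":0},{"tx":0,"ty":0,"tz":0,"roll":0,"grip":0},{"tx":0,"ty":0,"tz":0,"roll":0,"grip":0},{"tx":0,"ty":0,"tz":0,"roll":0,"grip":0}]' 12 >/dev/null; python3 q.py
python3 -m creep '[{"tx":0,"ty":0,"tz":0,"roll":0,"grip":0},{"tx":0,"ty":0,"tz":0,"roll":0,"grip":0},{"tx":0,"ty":0,"tz":0,"roll":0,"grip":0},{"tx":0,"ty":0,"tz":0,"roll":0,"grip":0},{"tx":0,"ty":0,"tz":0,"roll":0,"grip":0},{"tx":0,"ty":0,"tz":0,"roll":0,"grip":0},{"tx":0,"ty":0,"tz":0,"roll":0,"grip":0},{"tx":0,"ty":0,"tz":0,"roll":0,"grip":0},{"tx":0,"ty":0,"tz":0,"roll":0,"grip":0},{"tx":0,"ty":0,"tz":0,"roll":0,"grip":0}]' 9 >/dev/null; python3 q.py
```

```text
rear v 176 bottom 196 197 t 8.88 gw 13.94 gf 20.0 F [ 0.7  0.7 -3.2] [ 0.4334 -0.0923  0.1927]
rear v 176 bottom 196 197 t 9.77 gw 13.91 gf 12.0 F [ 0.2 -0.1 -2.6] [ 0.4334 -0.0923  0.1927]
rear v 176 bottom 196 197 t 10.65 gw 13.82 gf 9.0 F [-1.   0.  -2.7] [ 0.4334 -0.0923  0.1927]
```

```bash

python3 -m creep '[{"tx":0,"ty":0,"tz":0.0005,"roll":0,"grip":0},{"tx":0,"ty":0,"tz":0.001,"roll":0,"grip":0},{"tx":0,"ty":0,"tz":0.0015,"roll":0,"grip":0},{"tx":0,"ty":0,"tz":0.002,"roll":0,"grip":0},{"tx":0,"ty":0,"tz":0.002,"roll":0,"grip":0},{"tx":0,"ty":0,"tz":0.0015,"roll":0,"grip":0},{"tx":0,"ty":0,"tz":0.001,"roll":0,"grip":0},{"tx":0,"ty":0,"tz":0.0005,"roll":0,"grip":0},{"tx":0,"ty":0,"tz":0,"roll":0,"grip":0},{"tx":0,"ty":0,"tz":0,"roll":0,"grip":0}]' 9 >/dev/null; python3 q.py
python3 -m creep '[{"tx":0,"ty":0,"tz":0,"roll":0,"grip":0},{"tx":0,"ty":0,"tz":0,"roll":0,"grip":0},{"tx":0,"ty":0,"tz":0,"roll":0,"grip":0},{"tx":0,"ty":0,"tz":0,"roll":0,"grip":0},{"tx":0,"ty":0,"tz":0,"roll":0,"grip":0},{"tx":0,"ty":0,"tz":0,"roll":0,"grip":0},{"tx":0,"ty":0,"tz":0,"roll":0,"grip":0},{"tx":0,"ty":0,"tz":0,"roll":0,"grip":0},{"tx":0,"ty":0,"tz":0,"roll":0,"grip":0},{"tx":0,"ty":0,"tz":0,"roll":0,"grip":0}]' 7 >/dev/null; python3 q.py
```

```text
rear v 180 bottom 200 201 t 11.53 gw 13.81 gf 9.0 F [ 1.  -0.2 -1.8] [ 0.4334 -0.0923  0.1827]
rear v 180 bottom 200 201 t 12.42 gw 13.87 gf 7.0 F [-0.2 -0.1 -2.2] [ 0.4334 -0.0923  0.1827]
```

```bash

python3 -m creep '[{"tx":0,"ty":0,"tz":0,"roll":0,"grip":0},{"tx":0,"ty":0,"tz":0,"roll":0,"grip":0},{"tx":0,"ty":0,"tz":0,"roll":0,"grip":0},{"tx":0,"ty":0,"tz":0,"roll":0,"grip":0},{"tx":0,"ty":0,"tz":0,"roll":0,"grip":0},{"tx":0,"ty":0,"tz":0,"roll":0,"grip":0},{"tx":0,"ty":0,"tz":0,"roll":0,"grip":0},{"tx":0,"ty":0,"tz":0,"roll":0,"grip":0},{"tx":0,"ty":0,"tz":0,"roll":0,"grip":0},{"tx":0,"ty":0,"tz":0,"roll":0,"grip":0}]' 5.5 >/dev/null; python3 q.py
```

```text
rear v 180 bottom 200 201 t 13.3 gw 14.38 gf 5.5 F [-0.2 -0.5 -1.9] [ 0.4334 -0.0923  0.1827]
```

```bash

python3 -m creep '[{"tx":0,"ty":0,"tz":0,"roll":0,"grip":0},{"tx":0,"ty":0,"tz":0,"roll":0,"grip":0},{"tx":0,"ty":0,"tz":0,"roll":0,"grip":0},{"tx":0,"ty":0,"tz":0,"roll":0,"grip":0},{"tx":0,"ty":0,"tz":0,"roll":0,"grip":0},{"tx":0,"ty":0,"tz":0,"roll":0,"grip":0},{"tx":0,"ty":0,"tz":0,"roll":0,"grip":0},{"tx":0,"ty":0,"tz":0,"roll":0,"grip":0},{"tx":0,"ty":0,"tz":0,"roll":0,"grip":0},{"tx":0,"ty":0,"tz":0,"roll":0,"grip":0}]' 4.5 >/dev/null; python3 q.py
```

```text
rear v 180 bottom 200 201 t 14.18 gw 13.72 gf 4.5 F [-0.5 -0.8 -1.9] [ 0.4334 -0.0923  0.1827]
```

```bash

python3 -m creep '[{"tx":0,"ty":0,"tz":0,"roll":0,"grip":0},{"tx":0,"ty":0,"tz":0,"roll":0,"grip":0},{"tx":0,"ty":0,"tz":0,"roll":0,"grip":0},{"tx":0,"ty":0,"tz":0,"roll":0,"grip":0},{"tx":0,"ty":0,"tz":0,"roll":0,"grip":0},{"tx":0,"ty":0,"tz":0,"roll":0,"grip":0},{"tx":0,"ty":0,"tz":0,"roll":0,"grip":0},{"tx":0,"ty":0,"tz":0,"roll":0,"grip":0},{"tx":0,"ty":0,"tz":0,"roll":0,"grip":0},{"tx":0,"ty":0,"tz":0,"roll":0,"grip":0}]' 3.7 >/dev/null; python3 q.py
```

```text
rear v 180 bottom 200 201 t 15.07 gw 13.91 gf 3.7 F [ 1.4  0.3 -2.1] [ 0.4334 -0.0923  0.1827]
```

```bash

python3 -m creep '[{"tx":0,"ty":0,"tz":0,"roll":0,"grip":0},{"tx":0,"ty":0,"tz":0,"roll":0,"grip":0},{"tx":0,"ty":0,"tz":0,"roll":0,"grip":0},{"tx":0,"ty":0,"tz":0,"roll":0,"grip":0},{"tx":0,"ty":0,"tz":0,"roll":0,"grip":0},{"tx":0,"ty":0,"tz":0,"roll":0,"grip":0},{"tx":0,"ty":0,"tz":0,"roll":0,"grip":0},{"tx":0,"ty":0,"tz":0,"roll":0,"grip":0},{"tx":0,"ty":0,"tz":0,"roll":0,"grip":0},{"tx":0,"ty":0,"tz":0,"roll":0,"grip":0}]' 3.2 >/dev/null; python3 q.py
```

```text
rear v 180 bottom 200 201 t 15.95 gw 14.18 gf 3.2 F [ 0.2  0.2 -2.3] [ 0.4334 -0.0923  0.1827]
```

The tray still holds at 3.2 N. The tool cannot tilt, so I need the tray to pivot in the grip. I'll use the minimum force with a gentle upward and forward pulse.

```bash

python3 -m creep '[{"tx":0,"ty":0,"tz":0,"roll":0,"grip":0},{"tx":0,"ty":0,"tz":0,"roll":0,"grip":0},{"tx":0,"ty":0,"tz":-0.006,"roll":0,"grip":0},{"tx":0,"ty":0,"tz":-0.014,"roll":0,"grip":0},{"tx":0,"ty":0,"tz":-0.01,"roll":0,"grip":0},{"tx":0,"ty":0,"tz":-0.005,"roll":0,"grip":0},{"tx":0,"ty":0,"tz":-0.002,"roll":0,"grip":0},{"tx":0,"ty":0,"tz":0,"roll":0,"grip":0},{"tx":0,"ty":0,"tz":0,"roll":0,"grip":0},{"tx":0,"ty":0,"tz":0,"roll":0,"grip":0}]' 3; python3 q.py
```

```text
time: 16.83
eef_pos: [0.4331, -0.0923, 0.2193]
eef_rot: [-2.604, -1.757, 0.001]
force: [-0.4, 0.4, -2.7]
grip_width: 0.147
grip_force: 3.0
rear v 163 bottom 190 191 t 16.83 gw 13.86 gf 3.0 F [-0.4  0.4 -2.7] [ 0.4331 -0.0923  0.2193]
```

The tray now tilts about 12° (its extent grew from 20 to 27 rows). I'll firm the grip and lower it before the next pulse.

```bash

python3 -m creep '[{"tx":0,"ty":0,"tz":0,"roll":0,"grip":0},{"tx":0,"ty":0,"tz":0.003,"roll":0,"grip":0},{"tx":0,"ty":0,"tz":0.006,"roll":0,"grip":0},{"tx":0,"ty":0,"tz":0.008,"roll":0,"grip":0},{"tx":0,"ty":0,"tz":0.009,"roll":0,"grip":0},{"tx":0,"ty":0,"tz":0.009,"roll":0,"grip":0},{"tx":0,"ty":0,"tz":0.008,"roll":0,"grip":0},{"tx":0,"ty":0,"tz":0.006,"roll":0,"grip":0},{"tx":0,"ty":0,"tz":0.002,"roll":0,"grip":0},{"tx":0,"ty":0,"tz":0,"roll":0,"grip":0}]' 40; python3 q.py
python3 - <<'E'
import cv2
s=cv2.imread('last.png');cv2.imwrite('pics/g4.png',cv2.resize(s[140:260,180:270],(600,600*120//90*3//4),interpolation=cv2.INTER_CUBIC))
E
```

```text
time: 17.72
eef_pos: [0.4331, -0.0924, 0.1681]
eef_rot: [-2.605, -1.756, 0.002]
force: [0.6, 0.6, -3.2]
grip_width: 0.146
grip_force: 40.0
rear v 184 bottom 211 212 t 17.72 gw 13.71 gf 40.0 F [ 0.6  0.6 -3.2] [ 0.4331 -0.0924  0.1681]
```

View pics/g4.png

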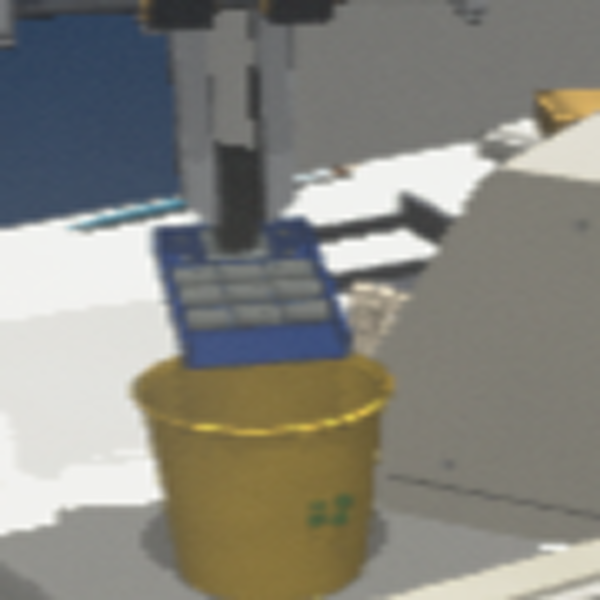

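All nine ingots are still in the tray, tilted about 12°. The mouth at (268,362) is centred over the cup (265,395). I'll back off a little and lower, then pulse up and forward at 3 N.

```bash

python3 -m creep '[{"tx":0.001,"ty":0,"tz":0,"roll":0,"grip":0},{"tx":0.003,"ty":0,"tz":0.001,"roll":0,"grip":0},{"tx":0.004,"ty":0,"tz":0.002,"roll":0,"grip":0},{"tx":0.004,"ty":0,"tz":0.002,"roll":0,"grip":0},{"tx":0.004,"ty":0,"tz":0.002,"roll":0,"grip":0},{"tx":0.003,"ty":0,"tz":0.002,"roll":0,"grip":0},{"tx":0.001,"ty":0,"tz":0.001,"roll":0,"grip":0},{"tx":0,"ty":0,"tz":0,"roll":0,"grip":0},{"tx":0,"ty":0,"tz":0,"roll":0,"grip":0},{"tx":0,"ty":0,"tz":0,"roll":0,"grip":0}]' 40; python3 q.py
python3 -m creep '[{"tx":0,"ty":0,"tz":0,"roll":0,"grip":0},{"tx":0,"ty":0,"tz":0,"roll":0,"grip":0},{"tx":-0.005,"ty":0,"tz":-0.007,"roll":0,"grip":0},{"tx":-0.012,"ty":0,"tz":-0.015,"roll":0,"grip":0},{"tx":-0.004,"ty":0,"tz":-0.007,"roll":0,"grip":0},{"tx":-0.001,"ty":0,"tz":-0.002,"roll":0,"grip":0},{"tx":0,"ty":0,"tz":0,"roll":0,"grip":0},{"tx":0,"ty":0,"tz":0,"roll":0,"grip":0},{"tx":0,"ty":0,"tz":0,"roll":0,"grip":0},{"tx":0,"ty":0,"tz":0,"roll":0,"grip":0}]' 3; python3 q.py
```

```text
time: 18.6
eef_pos: [0.4409, -0.0739, 0.1587]
eef_rot: [2.605, 1.756, -0.0]
force: [-0.4, -0.4, -2.5]
grip_width: 0.147
grip_force: 40.0
rear v 184 bottom 211 212 t 18.6 gw 13.85 gf 40.0 F [-0.4 -0.4 -2.5] [ 0.4409 -0.0739  0.1587]
time: 19.48
eef_pos: [0.4325, -0.0939, 0.1893]
eef_rot: [-2.604, -1.757, 0.001]
force: [-0.5, -0.5, -3.6]
grip_width: 0.146
grip_force: 3.0
rear v 175 bottom 204 205 t 19.48 gw 13.68 gf 3.0 F [-0.5 -0.5 -3.6] [ 0.4325 -0.0939  0.1893]
```

```bash

python3 -m creep '[{"tx":0,"ty":0,"tz":0,"roll":0,"grip":0},{"tx":0.002,"ty":0,"tz":0.002,"roll":0,"grip":0},{"tx":0.004,"ty":0,"tz":0.004,"roll":0,"grip":0},{"tx":0.004,"ty":0,"tz":0.005,"roll":0,"grip":0},{"tx":0.004,"ty":0,"tz":0.005,"roll":0,"grip":0},{"tx":0.004,"ty":0,"tz":0.005,"roll":0,"grip":0},{"tx":0.002,"ty":0,"tz":0.004,"roll":0,"grip":0},{"tx":0.002,"ty":0,"tz":0.002,"roll":0,"grip":0},{"tx":0,"ty":0,"tz":0,"roll":0,"grip":0},{"tx":0,"ty":0,"tz":0,"roll":0,"grip":0}]' 40; python3 q.py
python3 -m creep '[{"tx":0,"ty":0,"tz":0,"roll":0,"grip":0},{"tx":0,"ty":0,"tz":0,"roll":0,"grip":0},{"tx":-0.007,"ty":0,"tz":-0.008,"roll":0,"grip":0},{"tx":-0.015,"ty":0,"tz":-0.018,"roll":0,"grip":0},{"tx":-0.002,"ty":0,"tz":-0.003,"roll":0,"grip":0},{"tx":0,"ty":0,"tz":0,"roll":0,"grip":0},{"tx":0,"ty":0,"tz":0,"roll":0,"grip":0},{"tx":0,"ty":0,"tz":0,"roll":0,"grip":0},{"tx":0,"ty":0,"tz":0,"roll":0,"grip":0},{"tx":0,"ty":0,"tz":0,"roll":0,"grip":0}]' 3; python3 q.py
python3 - <<'E'
import cv2
s=cv2.imread('last.png');cv2.imwrite('pics/g5.png',cv2.resize(s[140:260,180:270],(600,600),interpolation=cv2.INTER_CUBIC))
h=cv2.cvtColor(s,cv2.COLOR_BGR2HSV);B=((h[...,0]>107)&(h[...,0]<122)&(h[...,1]>50))
for v in range(165,215): print(v,''.join('#' if B[v,u] else '.' for u in range(195,240)))
E
```

```text
time: 20.37
eef_pos: [0.4409, -0.0738, 0.1626]
eef_rot: [2.605, 1.757, -0.001]
force: [0.2, -0.3, -2.1]
grip_width: 0.147
grip_force: 40.0
rear v 182 bottom 211 212 t 20.37 gw 13.81 gf 40.0 F [ 0.2 -0.3 -2.1] [ 0.4409 -0.0738  0.1626]
time: 21.25
eef_pos: [0.4318, -0.0957, 0.1913]
eef_rot: [-2.604, -1.757, 0.001]
force: [0.1, -0.7, -3.2]
grip_width: 0.148
grip_force: 3.0
rear v 174 bottom 204 205 t 21.25 gw 13.9 gf 3.0 F [ 0.1 -0.7 -3.2] [ 0.4318 -0.0957  0.1913]
165 .##.##....#..................................
166 ...#..#.#.#..................................
167 #####...##...................................
168 ##...#.#.#...................................
169 ..#.##....#..................................
170 .##.#.#.##.#.................................
171 ##..#####.##.................................
172 .#.##.#..###.................................
173 #...##.#.#.#.................................
174 ..........##................###..............
175 .....#######..............#####..............
176 .#.##.##########........#######..............
177 ###############.........##..
[... 1167 characters left out ...]

201 ............#########################........
202 ............#########################........
203 ............#########################........
204 .............######################..........
205 .............########........................
206 .............................................
207 .............................................
208 .............................................
209 .............................................
210 .............................................
211 .............................................
212 .............................................
213 .............................................
214 .............................................
```

The tray is at about 18–20°, with the ingots still in. I'll retreat along the tray axis, then make a forward stroke whose braking rolls the front row over the crest.

```bash

python3 -m creep '[{"tx":0,"ty":0,"tz":0,"roll":0,"grip":0},{"tx":0.003,"ty":0,"tz":0,"roll":0,"grip":0},{"tx":0.006,"ty":0,"tz":0.001,"roll":0,"grip":0},{"tx":0.009,"ty":0,"tz":0.002,"roll":0,"grip":0},{"tx":0.011,"ty":0,"tz":0.003,"roll":0,"grip":0},{"tx":0.011,"ty":0,"tz":0.003,"roll":0,"grip":0},{"tx":0.009,"ty":0,"tz":0.003,"roll":0,"grip":0},{"tx":0.007,"ty":0,"tz":0.001,"roll":0,"grip":0},{"tx":0.004,"ty":0,"tz":0,"roll":0,"grip":0},{"tx":0.002,"ty":0,"tz":0,"roll":0,"grip":0}]' 40; bash st.sh .4326 -.0935 .178 -22 | grep -E "t_now|^pos"
python3 -m creep '[{"tx":0,"ty":0,"tz":0,"roll":0,"grip":0},{"tx":0,"ty":0,"tz":0,"roll":0,"grip":0},{"tx":-0.014,"ty":0,"tz":0,"roll":0,"grip":0},{"tx":-0.030,"ty":0,"tz":0,"roll":0,"grip":0},{"tx":-0.015,"ty":0,"tz":0,"roll":0,"grip":0},{"tx":-0.001,"ty":0,"tz":0,"roll":0,"grip":0},{"tx":0,"ty":0,"tz":0,"roll":0,"grip":0},{"tx":0,"ty":0,"tz":0,"roll":0,"grip":0},{"tx":0,"ty":0,"tz":0,"roll":0,"grip":0},{"tx":0,"ty":0,"tz":0,"roll":0,"grip":0}]' 3; python3 q.py
python3 - <<'E'
import cv2
s=cv2.imread('last.png');cv2.imwrite('pics/g6.png',cv2.resize(s[140:260,180:270],(600,600),interpolation=cv2.INTER_CUBIC))
E
```

```text
time: 22.13
eef_pos: [0.4553, -0.0379, 0.1786]
eef_rot: [2.604, 1.758, -0.001]
force: [0.1, -0.1, -2.0]
grip_width: 0.15
grip_force: 40.0
t_now_mm [-60.1  -0.3   0.6]
pos [ 0.4553 -0.0379  0.1786]
time: 22.97
eef_pos: [0.4329, -0.0937, 0.1787]
eef_rot: [2.604, 1.758, -0.0]
force: [0.3, -0.4, -2.5]
grip_width: 0.148
grip_force: 3.0
rear v 181 bottom 209 210 t 22.97 gw 13.95 gf 3.0 F [ 0.3 -0.4 -2.5] [ 0.4329 -0.0937  0.1787]
```

View pics/g6.png

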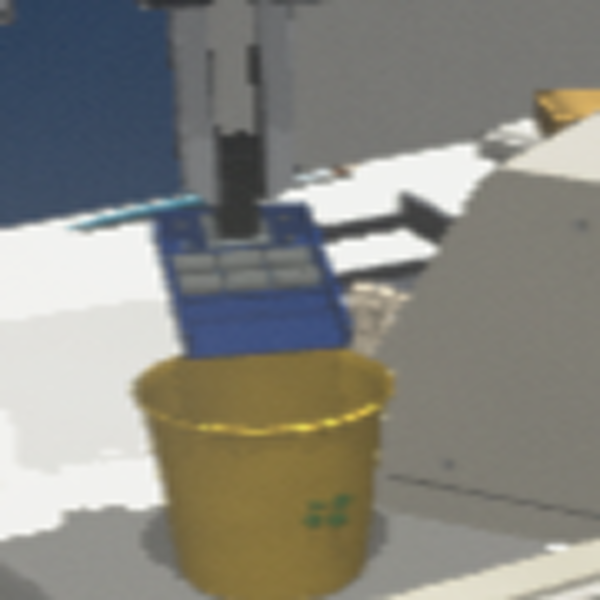

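The front row of three has gone, and rows two and three are still in the tray (y 245–290). The mouth is over the cup and nothing lies on the table. I'm firming the grip, retreating, and turning toward the dock.

```bash

python3 -m creep '[{"tx":0,"ty":0,"tz":0,"roll":0,"grip":0},{"tx":0,"ty":0,"tz":-0.006,"roll":0,"grip":0},{"tx":0.005,"ty":0,"tz":-0.01,"roll":0,"grip":0},{"tx":0.011,"ty":0,"tz":-0.01,"roll":0,"grip":0},{"tx":0.018,"ty":0,"tz":-0.005,"roll":0,"grip":0},{"tx":0.023,"ty":0,"tz":0,"roll":0,"grip":0},{"tx":0.023,"ty":0,"tz":0,"roll":0,"grip":0},{"tx":0.023,"ty":0,"tz":0,"roll":-2,"grip":0},{"tx":0.018,"ty":0,"tz":0,"roll":-4,"grip":0},{"tx":0.01,"ty":0,"tz":0,"roll":-6,"grip":0}]' 60
python3 -m creep '[{"tx":0.003,"ty":0,"tz":0,"roll":-6,"grip":0},{"tx":0,"ty":0,"tz":0,"roll":-6,"grip":0},{"tx":0,"ty":0,"tz":0,"roll":-6,"grip":0},{"tx":0,"ty":0,"tz":0,"roll":-6,"grip":0},{"tx":0,"ty":0,"tz":0,"roll":-6,"grip":0},{"tx":0,"ty":0,"tz":0,"roll":-6,"grip":0},{"tx":0,"ty":0,"tz":0,"roll":-6,"grip":0},{"tx":0,"ty":0,"tz":0,"roll":-6,"grip":0},{"tx":0,"ty":0,"tz":0,"roll":-6,"grip":0},{"tx":0,"ty":0,"tz":0,"roll":-6,"grip":0}]' 60
bash st.sh .5174 .1503 .15 84
python3 - <<'E'
from station import vision
import cv2,numpy as np
t=vision.get_image('top')['pixels'][:,:,::-1];cv2.imwrite('lasttop.png',t)
f=lambda a:cv2.resize(a,(400,500),interpolation=cv2.INTER_CUBIC)
cv2.imwrite('pics/g7.png',np.hstack([f(t[145:195,145:185+0]),f(t[235:295,260:308])]))
E
```

```text
time: 23.85
eef_pos: [0.481, 0.0306, 0.2098]
eef_rot: [2.4, 2.027, -0.0]
force: [-0.4, -0.7, -3.0]
grip_width: 0.144
grip_force: 60.0
time: 24.68
eef_pos: [0.4808, 0.0313, 0.2098]
eef_rot: [-1.064, -2.956, 0.001]
force: [0.6, 0.3, -2.2]
grip_width: 0.142
grip_force: 60.0
roll -33.58
t_after_roll_mm [-23.9 122.2  59.8]
t_now_mm [ 47.6 115.1  59.8]
yaw 50.42
t 24.68
pos [0.4808 0.0313 0.2098]
gw 13.4
gf 60.0
F [ 0.6  0.3 -2.2]
j7 0.76
```

View pics/g7.png

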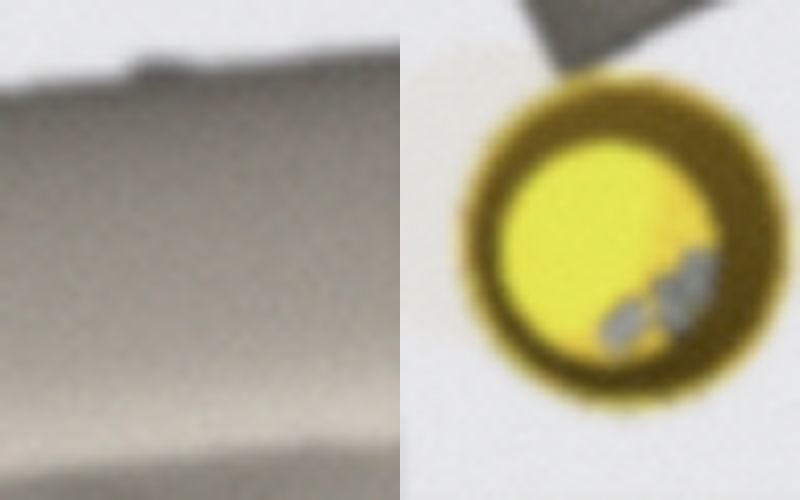

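All three ingots lie in the cup at (620–700, 250–335), and the cup is upright. I'll refine the dock pose from the first top image's dark edges while turning the rest of the way.

```bash
python3 - <<'E'
from h import *; import cv2
g=cv2.cvtColor(d['top']['pixels'],cv2.COLOR_RGB2GRAY).astype(float)
def cross(line,th=125): # first crossing going along line to dark
    for i in range(len(line)-1):
        if line[i]>=th>line[i+1]: return i+(line[i]-th)/(line[i]-line[i+1])
c0,r0=171,175 # inside of dock
L=[];R=[];Sx=[]
for v in range(165,184):
    a=cross(g[v,c0::-1]); b=cross(g[v,c0:])
    if a: L.append((c0-a,v))
    if b: R.append((c0+b,v))
for u in range(164,183):
    a=cross(g[r0::-1,u])
    if a: Sx.append((u,r0-a))
def inv(uv,z): return np.array([back('top',p,z) for p in uv])
l=inv(L,0.0);r=inv(R,.012);s=inv(Sx,0.)
def f(q):
    n=np.array([-np.sin(q[2]),np.cos(q[2])]);x=np.array([np.cos(q[2]),np.sin(q[2])]);o=q[:2]
    return np.r_[(l-o)@n-.031,(r-o)@n+.031,(s-o)@x-.042]*1e3
q=least_squares(f,[.62,.14,-.1],loss='soft_l1').x;print(q,np.degrees(q[2]),f(q).round(1))
for P,nm in((l,'l'),(r,'r')):print(nm,np.degrees(np.polyfit(P[:,0],P[:,1],1)[0]))
print('s',np.degrees(-np.polyfit(s[:,1],s[:,0],1)[0]))
E
python3 -m creep '[{"tx":0,"ty":0.003,"tz":0,"roll":-6,"grip":0},{"tx":0,"ty":0.006,"tz":0,"roll":-6,"grip":0},{"tx":0,"ty":0.01,"tz":0,"roll":-6,"grip":0},{"tx":0,"ty":0.014,"tz":0,"roll":-6,"grip":0},{"tx":0,"ty":0.015,"tz":0.003,"roll":-6,"grip":0},{"tx":0,"ty":0.015,"tz":0.005,"roll":-3.5,"grip":0},{"tx":0,"ty":0.015,"tz":0.005,"roll":0,"grip":0},{"tx":0,"ty":0.015,"tz":0.005,"roll":0,"grip":0},{"tx":0,"ty":0.012,"tz":0.005,"roll":0,"grip":0},{"tx":0,"ty":0.006,"tz":0.003,"roll":0,"grip":0}]' 60
bash st.sh .5174 .1503 .1 84
```

```text
[ 0.62545307  0.14021492 -0.10848125] -6.215517801448833 [ 2.1  1.7  1.7  1.6  1.7  1.7  1.8  1.8  1.3  1.1  1.   1.3  1.8  1.8
  1.5  1.2  0.7  0.7  0.5 -1.  -1.1 -1.1 -1.1 -1.3 -1.  -1.2 -1.1 -1.1
 -1.4 -1.5 -1.6 -1.5 -1.4 -1.3 -1.3 -1.3 -1.6 -1.6 -0.2 -0.1 -0.3 -0.4
 -0.3 -0.2  0.2  0.2  0.3  0.1 -0.1 -0.2 -0.1 -0.1  0.1  0.3  0.3  0.4
  0.3]
l -4.861323321872519
r -5.589388482821093
s -5.548579728292184
time: 25.57
eef_pos: [0.5079, 0.1388, 0.1829]
eef_rot: [-0.178, -3.136, 0.001]
force: [0.1, -0.4, -2.6]
grip_width: 0.145
grip_force: 60.0
roll -0.51
t_after_roll_mm [-8.3 12.4 82.9]
t_now_mm [-8.2 12.5 82.8]
yaw 83.49
t 25.57
pos [0.5079 0.1388 0.1829]
gw 13.6
gf 60.0
F [ 0.1 -0.4 -2.6]
j7 1.18
```

```bash

python3 -m creep '[{"tx":-0.003,"ty":0.004,"tz":0.006,"roll":-0.8,"grip":0},{"tx":-0.003,"ty":0.004,"tz":0.012,"roll":0,"grip":0},{"tx":-0.003,"ty":0.004,"tz":0.015,"roll":0,"grip":0},{"tx":-0.0005,"ty":0.0005,"tz":0.018,"roll":0,"grip":0},{"tx":0,"ty":0,"tz":0.018,"roll":0,"grip":0},{"tx":0,"ty":0,"tz":0.015,"roll":0,"grip":0},{"tx":0,"ty":0,"tz":0.012,"roll":0,"grip":0},{"tx":0,"ty":0,"tz":0.008,"roll":0,"grip":0},{"tx":0,"ty":0,"tz":0.005,"roll":0,"grip":0},{"tx":0,"ty":0,"tz":0.002,"roll":0,"grip":0}]' 60
bash st.sh .5187 .1506 .039 84.3
```

```text
time: 26.4
eef_pos: [0.5187, 0.1479, 0.072]
eef_rot: [-0.157, -3.137, 0.001]
force: [-0.0, 0.8, -2.2]
grip_width: 0.144
grip_force: 60.0
roll -0.03
t_after_roll_mm [ 0.3  2.7 33. ]
t_now_mm [ 0.3  2.7 33. ]
yaw 84.27
t 26.4
pos [0.5187 0.1479 0.072 ]
gw 13.5
gf 60.0
F [-0.   0.8 -2.2]
j7 1.26
```

```bash

python3 -m creep '[{"tx":0,"ty":0.0014,"tz":0,"roll":0,"grip":0},{"tx":0,"ty":0.0013,"tz":0.001,"roll":0,"grip":0},{"tx":0,"ty":0,"tz":0.002,"roll":0,"grip":0},{"tx":0,"ty":0,"tz":0.002,"roll":0,"grip":0},{"tx":0,"ty":0,"tz":0.002,"roll":0,"grip":0},{"tx":0,"ty":0,"tz":0.002,"roll":0,"grip":0},{"tx":0,"ty":0,"tz":0.002,"roll":0,"grip":0},{"tx":0,"ty":0,"tz":0.002,"roll":0,"grip":0},{"tx":0,"ty":0,"tz":0.002,"roll":0,"grip":0},{"tx":0,"ty":0,"tz":0.002,"roll":0,"grip":0}]' 3.5
python3 -m creep '[{"tx":0,"ty":0,"tz":0.002,"roll":0,"grip":0},{"tx":0,"ty":0,"tz":0.002,"roll":0,"grip":0},{"tx":0,"ty":0,"tz":0.002,"roll":0,"grip":0},{"tx":0,"ty":0,"tz":0.002,"roll":0,"grip":0},{"tx":0,"ty":0,"tz":0.002,"roll":0,"grip":0},{"tx":0,"ty":0,"tz":0.001,"roll":0,"grip":0},{"tx":0,"ty":0,"tz":0.001,"roll":0,"grip":0},{"tx":0,"ty":0,"tz":0,"roll":0,"grip":0},{"tx":0,"ty":0,"tz":0,"roll":0,"grip":0},{"tx":0,"ty":0,"tz":0,"roll":0,"grip":0}]' 3.2
bash st.sh .5187 .1506 .039 84.3 | grep -E "t_now|^F"
```

```text
time: 27.23
eef_pos: [0.519, 0.1509, 0.0555]
eef_rot: [-0.156, -3.138, 0.0]
force: [-1.3, -0.1, 0.1]
grip_width: 0.149
grip_force: 3.5
time: 28.07
eef_pos: [0.5192, 0.1509, 0.0437]
eef_rot: [0.156, 3.138, 0.0]
force: [1.4, -0.2, 0.2]
grip_width: 0.147
grip_force: 3.2
t_now_mm [ 0.4 -0.4  4.7]
F [ 1.4 -0.2  0.2]
```

```bash

python3 -m creep '[{"tx":0,"ty":0,"tz":0.001,"roll":0,"grip":0},{"tx":0,"ty":0,"tz":0.001,"roll":0,"grip":0},{"tx":0,"ty":0,"tz":0.001,"roll":0,"grip":0},{"tx":0,"ty":0,"tz":0.001,"roll":0,"grip":0},{"tx":0,"ty":0,"tz":0.001,"roll":0,"grip":0},{"tx":0,"ty":0,"tz":0.001,"roll":0,"grip":0},{"tx":0,"ty":0,"tz":0,"roll":0,"grip":0},{"tx":0,"ty":0,"tz":0,"roll":0,"grip":0},{"tx":0,"ty":0,"tz":0,"roll":0,"grip":0},{"tx":0,"ty":0,"tz":0,"roll":0,"grip":0}]' 3
bash st.sh .5187 .1506 .039 84.3 | grep -E "t_now|^F"
python3 - <<'E'
from station import vision
import cv2,numpy as np
t=vision.get_image('top')['pixels'][:,:,::-1]; s=vision.get_image('scene')['pixels'][:,:,::-1]
f=lambda a:cv2.resize(a,(400,400),interpolation=cv2.INTER_CUBIC)
cv2.imwrite('lasts.png',s);cv2.imwrite('lastt.png',t)
h=cv2.cvtColor(s,cv2.COLOR_BGR2HSV);B=((h[...,0]>107)&(h[...,0]<122)&(h[...,1]>80))
for v in range(165,210): print(v,''.join('#' if B[v,u] else '.' for u in range(165,250)))
exec(open('tilt.py').read().split("look(sys")[0])
st=bot.observe()
for t in(0,10,20):print(t,proj('scene',outline(st['eef_pos'],np.radians(-5.7),np.radians(t))).round(0).tolist())
E
```

```text
time: 28.9
eef_pos: [0.5188, 0.1509, 0.0375]
eef_rot: [-0.156, -3.137, 0.0]
force: [0.0, 0.7, -2.7]
grip_width: 0.148
grip_force: 3.0
t_now_mm [ 0.1 -0.3 -1.5]
F [ 0.   0.7 -2.7]
165 .#....##..#.#..##.#.###...##.........................................................
166 .#..#.##...##.#.###....#..#..........................................................
167 #.#.....#..##.##.##..#.##..#.........................................................
168 ##...##..##.###..#.##....#.#.........................................................
169 ##.##...#.#..##..#####...............................................................
170 ###.#..##.#.......#..#.##............................................................
171 .#..#.##.##......##..##.#..#.............#...........................................
172 ##..#####.##...##.#.#####.#.#............#...........................................
173 .##.###.####.#...##..##...#.#............#...........................................
174 .#........#.....#.....###.#.#........................................................
175 ##.#..#.#......#.
[... 2823 characters left out ...]
...................................
207 .....................................................................................
208 .....................................................................................
209 .....................................................................................
0 [[200.0, 204.0], [199.0, 199.0], [192.0, 197.0], [192.0, 192.0], [227.0, 198.0], [227.0, 193.0], [219.0, 191.0], [219.0, 186.0]]
10 [[197.0, 204.0], [198.0, 199.0], [190.0, 197.0], [190.0, 192.0], [224.0, 202.0], [225.0, 197.0], [216.0, 195.0], [217.0, 191.0]]
20 [[194.0, 203.0], [196.0, 198.0], [187.0, 196.0], [189.0, 191.0], [221.0, 206.0], [222.0, 201.0], [213.0, 199.0], [214.0, 194.0]]
```

The scene mask matches the flat-tray model, with the mouth corner at (217,187). Now I'll push it home.

```bash

python3 -m creep '[{"tx":0,"ty":0,"tz":0,"roll":0,"grip":0},{"tx":-0.002,"ty":0,"tz":-0.0005,"roll":0,"grip":0},{"tx":-0.004,"ty":0,"tz":0,"roll":0,"grip":0},{"tx":-0.006,"ty":0,"tz":0,"roll":0,"grip":0},{"tx":-0.008,"ty":0,"tz":0,"roll":0,"grip":0},{"tx":-0.008,"ty":0,"tz":0,"roll":0,"grip":0},{"tx":-0.008,"ty":0,"tz":0,"roll":0,"grip":0},{"tx":-0.007,"ty":0,"tz":0,"roll":0,"grip":0},{"tx":-0.004,"ty":0,"tz":0,"roll":0,"grip":0},{"tx":-0.002,"ty":0,"tz":0,"roll":0,"grip":0}]' 10
bash st.sh .5934 .1432 .0375 84.3 | grep -E "t_now|^F"
python3 -m creep '[{"tx":-0.002,"ty":0,"tz":0,"roll":0,"grip":0},{"tx":-0.003,"ty":0,"tz":0,"roll":0,"grip":0},{"tx":-0.003,"ty":0,"tz":0,"roll":0,"grip":0},{"tx":-0.003,"ty":0,"tz":0,"roll":0,"grip":0},{"tx":-0.003,"ty":0,"tz":0,"roll":0,"grip":0},{"tx":-0.002,"ty":0,"tz":0,"roll":0,"grip":0},{"tx":-0.002,"ty":0,"tz":0,"roll":0,"grip":0},{"tx":-0.002,"ty":0,"tz":0,"roll":0,"grip":0},{"tx":-0.001,"ty":0,"tz":0,"roll":0,"grip":0},{"tx":0,"ty":0,"tz":0,"roll":0,"grip":0}]' 10
bash st.sh .5934 .1432 .0375 84.3 | grep -E "t_now|^F"
```

```text
time: 29.83
eef_pos: [0.5686, 0.1458, 0.038]
eef_rot: [0.157, 3.138, -0.0]
force: [-0.9, 0.0, -1.8]
grip_width: 0.146
grip_force: 10.0
t_now_mm [-25.   -0.1   0.5]
F [-0.9  0.  -1.8]
time: 30.67
eef_pos: [0.5889, 0.1439, 0.0382]
eef_rot: [0.156, 3.138, -0.0]
force: [-0.4, 0.4, -1.5]
grip_width: 0.15
grip_force: 10.0
t_now_mm [-4.5 -0.3  0.7]
F [-0.4  0.4 -1.5]
```

```bash

python3 -m creep '[{"tx":-0.001,"ty":0,"tz":0,"roll":0,"grip":0},{"tx":-0.001,"ty":0,"tz":0,"roll":0,"grip":0},{"tx":-0.001,"ty":0,"tz":0,"roll":0,"grip":0},{"tx":-0.001,"ty":0,"tz":0,"roll":0,"grip":0},{"tx":-0.001,"ty":0,"tz":0,"roll":0,"grip":0},{"tx":-0.001,"ty":0,"tz":0,"roll":0,"grip":0},{"tx":-0.001,"ty":0,"tz":0,"roll":0,"grip":0},{"tx":-0.001,"ty":0,"tz":0,"roll":0,"grip":0},{"tx":0,"ty":0,"tz":0,"roll":0,"grip":0},{"tx":0,"ty":0,"tz":0,"roll":0,"grip":0}]' 12
bash st.sh .5934 .1432 .0375 84.3 | grep -E "t_now|^F"
```

```text
time: 31.5
eef_pos: [0.5965, 0.1432, 0.0381]
eef_rot: [-0.156, -3.137, 0.0]
force: [-1.9, 0.5, -2.1]
grip_width: 0.147
grip_force: 12.0
t_now_mm [ 3.1 -0.3  0.6]
F [-1.9  0.5 -2.1]
```

```bash

python3 -m creep '[{"tx":-0.001,"ty":0,"tz":0,"roll":0,"grip":0},{"tx":-0.001,"ty":0,"tz":0,"roll":0,"grip":0},{"tx":-0.001,"ty":0,"tz":0,"roll":0,"grip":0},{"tx":-0.001,"ty":0,"tz":0,"roll":0,"grip":0},{"tx":-0.001,"ty":0,"tz":0,"roll":0,"grip":0},{"tx":-0.001,"ty":0,"tz":0,"roll":0,"grip":0},{"tx":0,"ty":0,"tz":0,"roll":0,"grip":0},{"tx":0,"ty":0,"tz":0,"roll":0,"grip":0},{"tx":0,"ty":0,"tz":0,"roll":0,"grip":0},{"tx":0,"ty":0,"tz":0,"roll":0,"grip":0}]' 12
bash st.sh .5934 .1432 .0375 84.3 | grep -E "t_now|^F"
```

```text
time: 32.33
eef_pos: [0.6001, 0.1429, 0.0376]
eef_rot: [-0.155, -3.133, 0.001]
force: [-14.8, 1.4, 5.6]
grip_width: 0.147
grip_force: 12.0
t_now_mm [ 6.6 -0.3  0.1]
F [-14.8   1.4   5.6]
```

Contact with the stop wall shows as 15 N. Releasing and lifting clear.

```bash

python3 -m creep '[{"tx":0.001,"ty":0,"tz":0,"roll":0,"grip":0},{"tx":0,"ty":0,"tz":0,"roll":0,"grip":0.018},{"tx":0,"ty":0,"tz":0,"roll":0,"grip":0.03},{"tx":0,"ty":0,"tz":0,"roll":0,"grip":0.05},{"tx":0,"ty":0,"tz":0,"roll":0,"grip":0.05},{"tx":0,"ty":0,"tz":0,"roll":0,"grip":0.05},{"tx":0,"ty":0,"tz":0,"roll":0,"grip":0.05},{"tx":0,"ty":0,"tz":0,"roll":0,"grip":0.05},{"tx":0,"ty":0,"tz":-0.005,"roll":0,"grip":0.05},{"tx":0,"ty":0,"tz":-0.01,"roll":0,"grip":0.05}]' 12
python3 -m creep '[{"tx":0,"ty":0,"tz":-0.01,"roll":0,"grip":0.05},{"tx":0,"ty":0,"tz":-0.015,"roll":0,"grip":0.05},{"tx":0,"ty":0,"tz":-0.015,"roll":0,"grip":0.05},{"tx":0,"ty":0,"tz":-0.015,"roll":0,"grip":0.05},{"tx":0.02,"ty":0,"tz":-0.02,"roll":0,"grip":0.05},{"tx":0.03,"ty":0,"tz":-0.02,"roll":0,"grip":0.05},{"tx":0.03,"ty":0,"tz":-0.01,"roll":0,"grip":0.05},{"tx":0.03,"ty":0.02,"tz":0,"roll":0,"grip":0.05},{"tx":0.02,"ty":0.03,"tz":0,"roll":0,"grip":0.05},{"tx":0,"ty":0.03,"tz":0,"roll":0,"grip":0.05}]'
python3 -m creep '[{"tx":0,"ty":0.03,"tz":0,"roll":0,"grip":0.05},{"tx":0,"ty":0.03,"tz":0,"roll":0,"grip":0.05},{"tx":0,"ty":0.03,"tz":0,"roll":0,"grip":0.05},{"tx":0,"ty":0.03,"tz":0,"roll":0,"grip":0.05},{"tx":0,"ty":0.03,"tz":0,"roll":0,"grip":0.05},{"tx":0,"ty":0.03,"tz":0,"roll":0,"grip":0.05},{"tx":0,"ty":0.03,"tz":0,"roll":0,"grip":0.05},{"tx":0,"ty":0.02,"tz":0,"roll":0,"grip":0.05},{"tx":0,"ty":0.01,"tz":0,"roll":0,"grip":0.05},{"tx":0,"ty":0,"tz":0,"roll":0,"grip":0.05}]'
python3 - <<'E'
from station import vision
import cv2,numpy as np
t=vision.get_image('top')['pixels'][:,:,::-1]; s=vision.get_image('scene')['pixels'][:,:,::-1]
f=lambda a:cv2.resize(a,(400,600),interpolation=cv2.INTER_CUBIC)
cv2.imwrite('pics/g8.png',np.hstack([f(t[140:212,148:196]),f(s[145:265,190:270])]))
cv2.imwrite('lastt.png',t)
E
```

```text
time: 33.17
eef_pos: [0.601, 0.1425, 0.0528]
eef_rot: [-0.156, -3.136, 0.001]
force: [0.0, 0.1, -0.5]
grip_width: 0.53
grip_force: 0.0
time: 34.0
eef_pos: [0.4772, 0.2361, 0.16]
eef_rot: [-0.156, -3.137, -0.003]
force: [1.5, 0.9, 0.2]
grip_width: 0.532
grip_force: 0.0
time: 34.83
eef_pos: [0.5036, 0.476, 0.1586]
eef_rot: [0.153, 3.138, 0.001]
force: [-0.0, 0.1, -0.3]
grip_width: 0.536
grip_force: 0.0
```

View pics/g8.png

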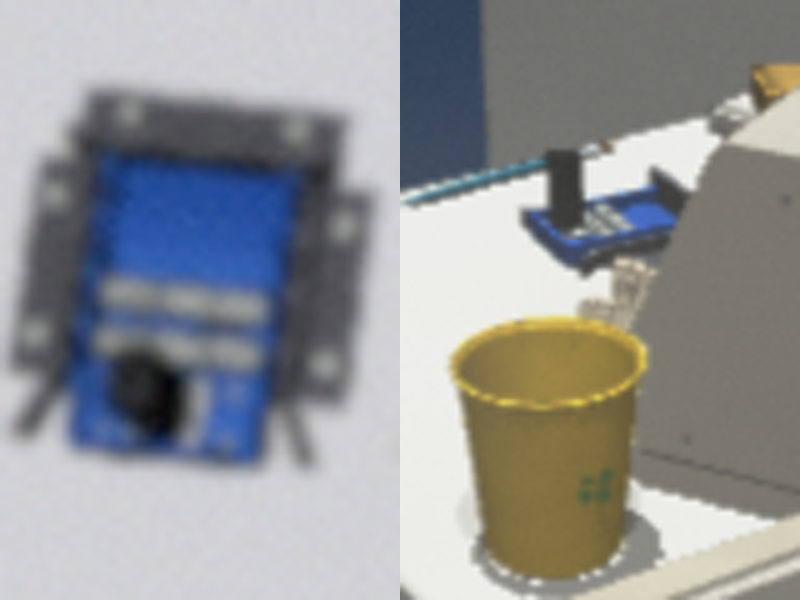

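The top view shows the tray between the rails with its mouth at the stop wall (y≈160), six ingots behind the crest and the post at (150,390). The cup is upright. One numeric check of the seating before handing in:

```bash
python3 - <<'E'
from h import *; import cv2
t=cv2.imread('lastt.png');h=cv2.cvtColor(t,cv2.COLOR_BGR2HSV)
B=((h[...,0]>100)&(h[...,0]<125)&(h[...,1]>100)).astype(np.uint8);B[:140]=0;B[215:]=0;B[:,:145]=0;B[:,200:]=0
D=(.6252,.140,np.radians(-5.7));R=np.array([[np.cos(D[2]),np.sin(D[2])],[-np.sin(D[2]),np.cos(D[2])]])
# dark/blue boundaries along columns, subpixel by mask
res=[]
for u in range(160,178):
    v=np.nonzero(B[:,u])[0]
    if len(v): res.append(list((R@(back('top',(u,v.max()+.5),.016)-D[:2])*1e3).round(1))+[ (R@(back('top',(u,v.min()-.5),.016)-D[:2])*1e3)[0].round(1)])
print(res)
E
```

```text
[[np.float64(-44.8), np.float64(15.7), np.float64(40.9)], [np.float64(-46.9), np.float64(13.0), np.float64(41.1)], [np.float64(-46.7), np.float64(10.6), np.float64(41.4)], [np.float64(-46.4), np.float64(8.2), np.float64(39.2)], [np.float64(-46.2), np.float64(5.8), np.float64(39.4)], [np.float64(-45.9), np.float64(3.5), np.float64(39.7)], [np.float64(-45.6), np.float64(1.1), np.float64(40.0)], [np.float64(-45.4), np.float64(-1.3), np.float64(40.2)], [np.float64(-45.1), np.float64(-3.7), np.float64(40.5)], [np.float64(3.8), np.float64(1.0), np.float64(40.8)], [np.float64(4.0), np.float64(-1.4), np.float64(41.0)], [np.float64(4.3), np.float64(-3.8), np.float64(41.3)], [np.float64(-46.5), np.float64(-13.5), np.float64(41.6)], [np.float64(-46.2), np.float64(-15.9), np.float64(41.8)], [np.float64(-43.6), np.float64(-18.0), np.float64(42.1)], [np.float64(-45.7), np.float64(-20.7), np.float64(42.3)], [np.float64(-45.4), np.float64(-23.1), np.float64(40.1)], [np.float64(-45.2), np.float64(-25.4), np.float64(40.4)]]
```

The rear edge is at -45.8 mm (-45 is ideal), so the tray is home within 1 mm, and the push force confirmed contact with the stop.

```bash
python3 -c "
from station import bot;print(bot.hand_in())"
```

```text
the job is handed in; nothing more can be done
None
```

I handed the job in at about 35 s of the 67 s limit: the three front-row ingots are in the upright cup, the other six are in the tray, and the tray is released in the dock with its mouth against the stop wall, home to within about 1 mm by camera; hand-in returned no verdict.

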